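# Wind a casting mould over to drain with a removable crank

## Task

Turn the clamped casting mould right over so that it can drain: take the hand crank from the green tray, push it fully home on the square end of the leaning shaft, and wind it clockwise, without letting it come off part-way, until the mould's mouth points straight down at the drip tray. Then draw the crank off the shaft and lay it back flat in the green tray, red grip upwards, without dropping it. Turn the mould by the crank only, never by touching the mould or its cradle, and leave the mug, the pink bowl and the loose mould half where they stand.

Things in the scene. Friction and masses are not known exactly. Their poses are not given: they have to be found in the camera images.
- stand: blue mould-tipping stand, fixed; base 250 x 300 mm. Origin on the bench under the middle of the mould. x points away from the operator (roughly away from the robot), y along the level tipping axis (135 mm above the bench) to the grey worm gearbox, which carries the leaning shaft. Everything on it stays below the plane of the shaft's collar within 110 mm of the shaft, however the mould stands.
- shaft_seat (a point): the stand's leaning square shaft: bright steel, 18 mm square, rising 34 mm (last 5 mm tapered) from a round brass collar 34 mm across. This point is on its axis at the collar's upper face, where the crank's foot comes to rest. z runs out along the shaft, which leans 35 degrees from vertical towards the operator (the stand's -x); x and y are square to its flats and turn with it.
- spindle (a joint): angle of the shaft (rad), growing as it is wound clockwise, looking down on its end. Clockwise winding tips the mould over; eight turns of the shaft make one turn of the mould. Worm gear: turning takes about 0.15 N m (2 N at the crank's grip; brisk winding wants a firm hold, 50 N or so), and it stays where it is left, crank on or off.
- mould_cradle (a joint): tipping angle of the cradle with the white two-part plaster mould (110 x 126 x 120 mm, 58 mm mouth with a grey rim, clamped under two dark bars): 0 = mouth straight up, growing as the mouth tips over to the stand's +x, pi = mouth straight down over the drip tray. It starts part tipped, about 0.4 to 1.0.
- mould_mouth (a point): centre of the mould's mouth, in its top face, 58 mm from the tipping axis; its z axis points out of the mouth.
- crank: loose hand crank, about 0.37 kg: bright aluminium hub 38 x 38 x 60 mm, flat arm (22 mm wide, 14 mm thick, flush with the hub's underside), red grip. Origin: middle of the hub's underside. z along the hub to its closed top, x along the arm to the grip, y across. The square socket, 20 mm wide, 36 mm deep, opens in the underside, sides along x and y: it fits the shaft in four ways, a quarter turn apart.
- crank_hub (a point): middle of the crank's hub, 42 mm above its underside, 18 mm below its top: a good place to hold it by its flats, across the arm. Axes as crank.
- crank_foot (a point): middle of the underside of the crank's hub, where the socket opens (the origin of crank). Fully home on the shaft it lies on shaft_seat.
- crank_grip (a point): on the centre line of the crank's red grip, a round sleeve 26 mm across that runs freely on its pin, 80 mm from the hub's axis and parallel to it. The sleeve reaches from 18 to 106 mm above the crank's underside; this point is 82 mm above it, where fingertips pass above the hub. Its axes spin with the sleeve.
- tray_floor (a point): centre of the inner floor of the green tray (fixed), 4 mm above the bench: inside 192 mm along x and 112 mm along y, walls up to 14 mm above the bench. z is up. The crank starts in it, flat, its arm about along the tray's x.
- mug_mid (a point): cream mug, 84 mm wide and 95 mm tall, half-way up; a bystander.
- bowl_mid (a point): pink bowl, 130 mm wide and 65 mm tall, half-way up; a bystander.
- mould_half_mid (a point): loose white plaster mould half, 170 x 110 x 52 mm, half-way up; a bystander.
There are look-alikes about, which are no part of the job. What is shaped like the crank but blue or brown is not meant.

How it is judged:
By the outcome, as a careful person would: the job done as asked, in the order asked, and still so for the second after the job is handed in, with the robot touching nothing.
It also fails if it takes over 72 s, if anything falls off the work surface, if the arm or the gripper's body presses on something with over 40 N, if the wrist force passes 120 N, or if a joint passes its speed limit or range.

## Robot

A 6-joint arm with a two-finger parallel gripper is mounted at the origin on the work surface. World frame = base frame: x ahead of the robot, y to its left, z up, the work surface at z = 0. Lengths are in mm, angles in rad, forces in N, time in s.
With the tool pointing down it reaches from about 200 to 875 mm from the base axis. Payload 3.4 kg.
Tool frame: the origin (TCP) lies midway between the tips of the shut fingers; the grasp point (between the pads) lies 19 mm behind it (r.grip_point_offset is the distance from the TCP to the grasp point, in mm); z points along the fingers, y is the line along which they close (so a half turn about z gives the same grasp; the last joint's range is limited). The gripper opens to 94 mm and grips with 3 to 60 N. Pads are 16 mm wide; open, the fingers measure 119 mm over their backs; the gripper's body (75 mm by 177 mm) begins 78 mm behind the grasp point.
Start: joints at [1.065, 0.276, 1.505, -0, 1.361, -0.121], TCP at [215.862, 532.985, 173.993] pointing down, gripper open.
Joint ranges: [-2.89, 2.89], [-0.75, 2.08], [0.22, 2.7], [-1.18, 4.32], [0.11, 2.71], [-2.7, 2.7]. Speed limits (rad/s): [2.57, 2.57, 3.14, 3.14, 3.14, 3.14].

## Interface

Orientations are given as a unit quaternion [w, x, y, z].
In Python, from cell import r, get_image gives the robot as it stands.
- The arm moves only by the tool play_rows, never from a script. Its argument "deltas" is a list of rows, each a list of 3 entries, a list of its own where there are three numbers: the shift along the tool's x, y, z each as a share of 0.3 m, from -1 to 1, then the turn, a rotation vector about the tool's x, y, z each as a share of 360 degrees, from -1 to 1, then the opening in per cent of the stroke, from 0 (shut) to 100 (fully open). A call has 1 to 5 rows; each row is the pose to reach, as a shift and turn from the pose commanded when the call began, along the tool's axes at that moment, turning the shorter way round; what a row does not reach only later rows make up. A row lasts 1/8 s, in which the tool goes at most 62.5 mm and 10.7 degrees, less where a joint would pass 70% of its speed; a pose out of reach is approached as far as the arm can. A call with a number of a shift or a turn outside -1 to 1 is refused whole. A call with a gripper value outside its range is refused whole. The fingers move at their own pace and stop on an object; "squeeze" is the grip in N (left out, the last holds). Time passes only in rows, so rows that repeat a pose let the fingers close. It gives the time, the measured TCP pose, the force, the opening and the grip force at its end, in the units of the state.
- r.state(): the state, without advancing time (a new reading comes with each control period).
- get_image(name): name is "scene" or "top" or "wrist"; returns a dict with "color" (384x512x3 uint8, red, green, blue), "fov_y" (degrees; the focal length in pixels is half the picture's height over the tangent of half this angle, whatever the lens; pixels are square), "cx", "cy" (the principal point, pixels), "dist_coeffs" ([k1, k2, p1, p2, k3] as OpenCV has them; the pictures are not rectified), "camera_from_world" (4x4, takes a point from world to camera coordinates). Camera axes: x right, y up, looking along -z (the intrinsics and any distortion apply to the point x, -y, -z); pixel columns grow to the right and rows downward; lengths in mm; the calibration is good to about 2 mm. A picture is of the moment at which its call begins. There is no depth.
- r.sign_off(): hands the job in; it is judged then, once.
The state is a dict: "clock": time; "joints": joint angles; "qvel": joint speeds; "effort": joint torques, N m; "ee_pos": TCP position; "eef_rot": TCP orientation; "wrist_force": force on the tool from outside, world axes, zero at the start; "wrist_torque": the same for the moment, N m; "grip_width": opening from 0.0 (shut) to 1.0 (fully open); "grasp_force": force on a finger pad.
Only numpy, scipy, OpenCV 4.12 (cv2) and the standard library are available. Lean on these libraries where they do the work, as an engineer would, in place of code of your own. Each camera call takes 0.05 s, during which the arm holds its last target. There are 200 camera calls.

## Working session

There is one attempt and no reset: what is moved stays moved. The work goes in short steps, Python scripts to look and compute and a tool call to move; the robot and the scene stay as the last step left them, time stands still between calls to the robot, and variables do not carry over. Pictures are saved under pics/ and viewed, at most 10 in all, crops included, and the job is handed in when it is done.

Besides the shell and the picture viewer there is one more tool, called after "Call:" as name([rows], argument=value, ...), one row to a line, values as JSON. play_rows: Moves the arm, as the interface text tells. Its arguments: {"type":"object","properties":{"deltas":{"type":"array","items":{"type":"array"}},"squeeze":{"type":"number"}},"required":["deltas"]}

```bash
ls; mkdir -p pics; python3 - <<'E'
from cell import r,get_image
import cv2,numpy as np
ims=[]
for n in("scene","top"):
    d=get_image(n);cv2.imwrite(f"pics/{n}0.png",d["color"][:,:,::-1])
    print(n,d["fov_y"],d["cx"],d["cy"],d["dist_coeffs"],np.round(d["camera_from_world"],3).tolist())
    ims.append(d["color"][:,:,::-1])
s=r.state();print(s);print(r.grip_point_offset)
E
```

```text
pics
scene 44.42318470937857 257.1819406631249 193.0227814235095 [-0.11953974  0.          0.          0.          0.        ] [[0.747, 0.665, -0.019, -406.529], [-0.5, 0.58, 0.643, 78.873], [0.439, -0.471, 0.766, -1541.166], [0.0, 0.0, 0.0, 1.0]]
top 57.283196401184824 252.14841284861785 192.5945666405486 [-0.10711549  0.          0.          0.          0.        ] [[-0.018, -0.999, -0.033, 121.332], [0.986, -0.023, 0.168, -487.062], [-0.168, -0.029, 0.985, -1184.003], [0.0, 0.0, 0.0, 1.0]]
{'clock': 0.1, 'joints': array([ 1.06497629e+00,  2.76521910e-01,  1.50596412e+00, -1.02541534e-05,
        1.36067992e+00, -1.21002942e-01]), 'qvel': array([-0.00134554, -0.00087305, -0.00295936, -0.00020375, -0.00024178,
       -0.00055791]), 'effort': array([ 7.24670426e-04, -4.05453765e+01, -2.37779403e+01,  7.00268894e-02,
        2.98765569e-02, -4.14094461e-05]), 'ee_pos': array([215.59968798, 532.47517898, 173.21378226]), 'eef_rot': array([-2.37758456e-04,  1.91222437e-01,  9.81546413e-01, -7.49872784e-04]), 'wrist_force': array([-0.17728757, -0.02181517, -0.05568477]), 'wrist_torque': array([ 0.01151823, -0.01904192, -0.01088556]), 'grasp_force': 0.0, 'grip_width': 1.0000714625748537}
18.8
```

View pics/scene0.png

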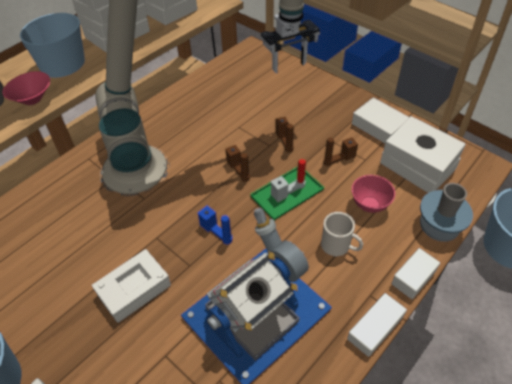

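View pics/top0.png

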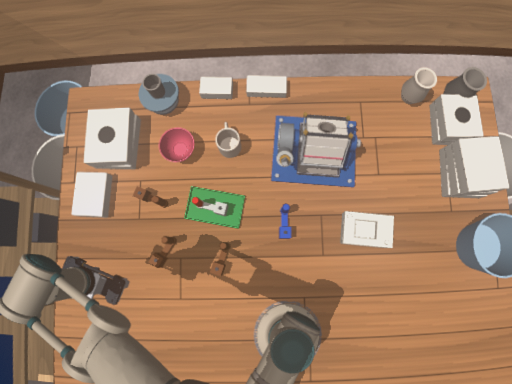

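Scene view: the wanted crank (bright hub, red grip) is in the green tray at scene (290,185) and top (212,205). Its look-alikes are blue at scene (215,225) and brown at (238,162), (285,133) and (340,150). The stand is at scene (258,300) and top (315,150), and its shaft at scene (262,220) and top (284,158). I'll check with an enlarged crop.

```bash
cat > h.py <<'E'
import cv2,numpy as np
from cell import r,get_image
from scipy.optimize import least_squares
from scipy.spatial.transform import Rotation as R
F=np.diag([1,-1,-1.])
def cam(d):
    h=d["color"].shape[0];f=h/2/np.tan(np.radians(d["fov_y"]/2))
    K=np.array([[f,0,d["cx"]],[0,f,d["cy"]],[0,0,1]]);T=np.array(d["camera_from_world"])
    return K,np.array(d["dist_coeffs"]),F@T[:3,:3],F@T[:3,3]
def proj(c,P):
    K,D,Rm,t=c
    return cv2.projectPoints(np.atleast_2d(np.float64(P)),cv2.Rodrigues(Rm)[0],t,K,D)[0][:,0]
def ray(c,px):
    K,D,Rm,t=c
    u=cv2.undistortPoints(np.float64([[px]]),K,D)[0,0]
    v=Rm.T@[u[0],u[1],1];return -Rm.T@t,v/np.linalg.norm(v)
def tri(obs):  # [(cam,px)]
    A=np.zeros((3,3));b=np.zeros(3)
    for c,p in obs:
        o,v=ray(c,p);M=np.eye(3)-np.outer(v,v);A+=M;b+=M@o
    P=np.linalg.solve(A,b)
    return P,[np.round(proj(c,P)[0]-p,1).tolist() for c,p in obs]
def onz(c,px,z):
    o,v=ray(c,px);return o+v*(z-o[2])/v[2]
def crop(img,x0,y0,w,h,s):
    im=cv2.resize(img[y0:y0+h,x0:x0+w,::-1],None,fx=s,fy=s,interpolation=cv2.INTER_CUBIC)
    for x in range(-(-x0//10)*10,x0+w,10):
        cv2.line(im,((x-x0)*s,0),((x-x0)*s,6 if x%50 else 14),(0,255,255),1)
        if x%20==0: cv2.putText(im,str(x),((x-x0)*s-10,18),0,.35,(0,255,255),1)
    for y in range(-(-y0//10)*10,y0+h,10):
        cv2.line(im,(0,(y-y0)*s),(6,(y-y0)*s),(0,255,255),1)
        if y%20==0: cv2.putText(im,str(y),(8,(y-y0)*s+4),0,.35,(0,255,255),1)
    return im
def camfull():
    s=r.state();T=np.eye(4);T[:3,:3]=R.from_quat(s["eef_rot"],scalar_first=True).as_matrix();T[:3,3]=s["ee_pos"];return s,T
E
python3 - <<'E'
from h import *
import pickle
a=get_image("scene");b=get_image("top")
pickle.dump((cam(a),cam(b)),open("c.pkl","wb"))
A=crop(a["color"],245,150,80,75,5);B=crop(b["color"],180,180,80,60,5)
C=crop(a["color"],180,200,160,180,2) if 0 else crop(a["color"],240,200,80,60,5)
D=crop(b["color"],265,110,80,75,5)
out=np.zeros((600,800,3),np.uint8)
cv=out
cv[:300,:400]=A[:300];cv[:300,400:]=B;cv[300:,:400]=C;cv[300:,400:]=D[75:375] if 0 else cv2.resize(D,(400,375))[:300]
cv2.imwrite("pics/crop1.png",out)
E
```

```text
(no output)
```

View pics/crop1.png

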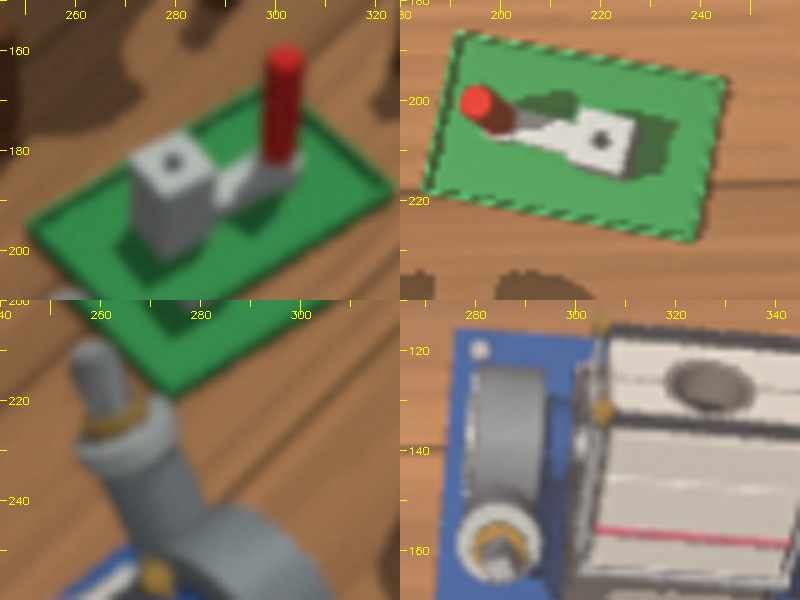

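Crops confirm it: plain aluminium hub with dot at scene (279.4,182.4), top (220.2,208); red grip top at scene (302.4,161.6), top (195.2,200.4). The shaft has a brass collar, with its tip at scene (258,209.4), top (285,164). Next I'll triangulate.

```bash
python3 - <<'E'
from h import *
import pickle
a,b=pickle.load(open("c.pkl","rb"))
np.set_printoptions(precision=1,suppress=True)
for n,p,q in [("hubtop",(279.4,182.4),(220.2,208)),("griptop",(302.4,161.6),(195.2,200.4)),("tip",(258,209.4),(285,164)),("collar",(263,222.4),(284.8,159.6)),("mouth",(259,290),(327,126))]:
    print(n,*tri([(a,p),(b,q)]))
for p in [(192,186.4),(245.4,196),(239,228),(185,218)]: print("tray",onz(b,p,14))
for p in [(278,118),(357,120),(355,186),(272,182)]: print("base",onz(b,p,10))
for n,p,q in [("mug",(337,233),(229,143)),("bowl",(373,192),(177,146))]: print(n,*tri([(a,p),(b,q)]))
E
```

```text
hubtop [435.9 221.6  65.3] [[-0.5, 0.1], [-0.3, -0.3]]
griptop [457.9 300.2 107.6] [[-0.6, 0.2], [-0.4, -0.4]]
tip [543.2   7.6 231. ] [[-0.9, 0.2], [-0.6, -0.5]]
collar [563.8   4.3 200.6] [[-0.3, 0.1], [-0.2, -0.1]]
mouth [ 674.1 -134.8  188.5] [[-0.2, 0.0], [-0.1, -0.1]]
tray [522.4 329.2  14. ]
tray [482.7 136.3  14. ]
tray [369.1 160.6  14. ]
tray [408.2 353.4  14. ]
base [775.3  10.4  10. ]
base [ 760.8 -284.7   10. ]
base [ 510.4 -258.4   10. ]
base [532.1  39.9  10. ]
mug [670.  191.   53.4] [[-0.5, 0.1], [-0.3, -0.2]]
bowl [665.1 379.2  56. ] [[-0.9, 0.3], [-0.6, -0.5]]
```

```bash
cat >> h.py <<'E'
def Rt(y,z):
    z=np.array(z,float);z/=np.linalg.norm(z);y=np.array(y,float);y-=z*(y@z);y/=np.linalg.norm(y)
    return np.c_[np.cross(y,z),y,z]
def go(P,Rm=None,T=None):
    if T is None:_,T=camfull()
    Rm=T[:3,:3] if Rm is None else Rm
    d=T[:3,:3].T@(np.array(P)-T[:3,3])/300;w=R.from_matrix(T[:3,:3].T@Rm).as_rotvec()/(2*np.pi)
    print("shift",np.round(d,4).tolist(),"turn",np.round(w,4).tolist(),"mm",round(300*np.linalg.norm(d)),"deg",round(360*np.linalg.norm(w),1))
E
python3 - <<'E'
from h import *
np.set_printoptions(precision=3,suppress=True)
print([x for x in dir(r) if x[0]!='_'])
d=get_image("wrist");s,T=camfull()
C=np.linalg.inv(np.array(d["camera_from_world"]));print(d["fov_y"],d["cx"],d["cy"],d["dist_coeffs"]);print(np.linalg.inv(T)@C)
a=np.radians(-15.6)
go([436,222,200],Rt([np.cos(a),np.sin(a),0],[0,0,-1]))
E
```

```text
['IKError', 'grip_point_offset', 'sign_off', 'state']
63.15770332052683 257.0357640225857 193.1077565892395 [0.022 0.    0.    0.    0.   ]
[[  -0.001    0.97     0.243   69.39 ]
 [   1.       0.001   -0.001    0.506]
 [  -0.001    0.243   -0.97  -211.338]
 [   0.       0.       0.       1.   ]]
shift [-1.0694, -0.6845, -0.0876] turn [-0.0001, 0.0001, 0.2321] mm 382 deg 83.6
```

Call:
play_rows([
  [[-1.0,-0.64,-0.08],[0,0,0.23],70],
  [[-1.0,-0.64,-0.08],[0,0,0.23],70],
  [[-1.0,-0.64,-0.08],[0,0,0.23],70],
  [[-1.0,-0.64,-0.08],[0,0,0.23],70],
  [[-1.0,-0.64,-0.08],[0,0,0.23],70],
])

```text
clock: 0.88
ee_pos: [397.1, 277.0, 195.2]
eef_rot: [0.0, 0.616, 0.787, 0.0]
wrist_force: [0.7, 0.8, -0.8]
grip_width: 0.7
grasp_force: 0.0
```

```bash
cat > g.py <<'E'
from h import *
a=np.radians(-15.6)
go([436,222,200],Rt([np.cos(a),np.sin(a),0],[0,0,-1]))
E
python3 g.py
```

```text
shift [-0.2091, 0.082, -0.0158] turn [0.0001, -0.0001, 0.0819] mm 68 deg 29.5
```

Call:
play_rows([
  [[-0.2,0.08,-0.016],[0,0,0.082],70],
  [[-0.2,0.08,-0.016],[0,0,0.082],70],
  [[-0.2,0.08,-0.016],[0,0,0.082],70],
  [[-0.2,0.08,-0.016],[0,0,0.082],70],
])

```text
clock: 1.38
ee_pos: [434.3, 226.1, 199.7]
eef_rot: [-0.0, 0.795, 0.607, -0.0]
wrist_force: [-0.4, -0.1, -0.4]
grip_width: 0.699
grasp_force: 0.0
```

```bash
cat g.py > g2.py; cat >> g2.py <<'E'
import pickle
d=get_image("wrist");pickle.dump((cam(d),d),open("w1.pkl","wb"))
print(np.round(r.state()["joints"],2))
im=d["color"][:,:,::-1].copy()
c=cam(d)
for i,P in enumerate([(436,221.7,64),(457.9,300.2,110)]):
    u=proj(c,P)[0];print(u)
cv2.imwrite("pics/w1.png",crop(d["color"],0,0,512,384,1) if 0 else cv2.resize(im,(768,576),interpolation=cv2.INTER_CUBIC))
E
python3 g2.py
```

```text
shift [-0.0115, 0.0092, -0.001] turn [-0.0, -0.0, 0.001] mm 4 deg 0.4
[0.34 0.13 1.63 0.   1.38 0.6 ]
[258.70087663 182.71959396]
[259.61149688 107.19212478]
```

View pics/w1.png

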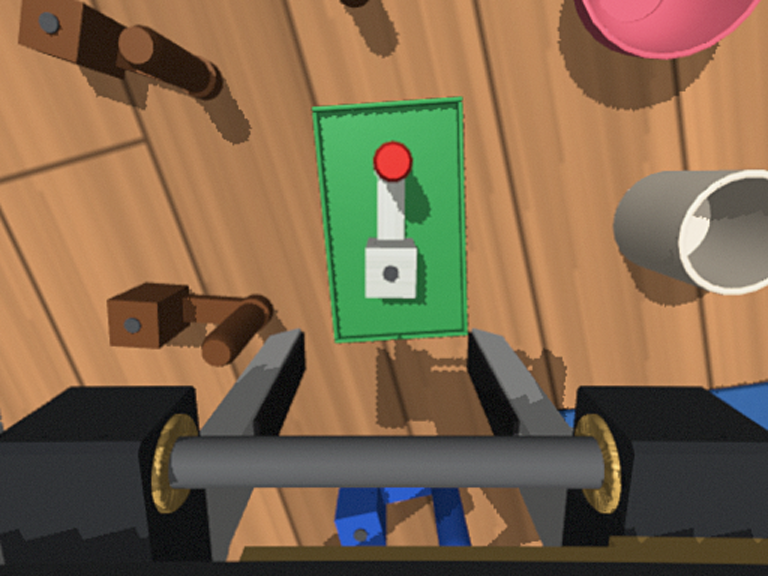

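The wrist view shows the hub dot at (260.3,182.3) and the red grip top at (261.7,107.3). The prediction was (258.7,182.7) and (259.6,107.2), so it's good to about 2 mm. The hub is nearly square to the fingers.

```bash
cat > g3.py <<'E'
from h import *
import pickle
np.set_printoptions(precision=1,suppress=True)
a,b=pickle.load(open("c.pkl","rb"));c,_=pickle.load(open("w1.pkl","rb"))
h,e=tri([(a,(279.4,182.4)),(b,(220.2,208)),(c,(260.3,182.3))]);print(h,e)
g,e=tri([(a,(302.4,161.6)),(b,(195.2,200.4)),(c,(261.7,107.3))]);print(g,e)
h2=onz(c,(260.3,182.3),64);g2=onz(c,(261.7,107.3),110);print(h2,g2,np.linalg.norm((g2-h2)[:2]),np.degrees(np.arctan2(*(g2-h2)[1::-1])))
t=np.arctan2(*(g2-h2)[1::-1])-np.pi/2
Rm=Rt([np.cos(t),np.sin(t),0],[0,0,-1])
go([h2[0],h2[1],120],Rm);go([h2[0],h2[1],4+42-19],Rm)
E
python3 g3.py
```

```text
[436.6 221.7  65.3] [[-0.2, 0.2], [-0.3, -0.5], [-1.1, 0.5]]
[458.7 299.8 108.3] [[-0.5, 0.2], [-0.3, -0.6], [-1.2, 0.2]]
[437.9 221.7  64. ] [459.7 299.6 110. ] 80.91518902780979 74.32153377277898
shift [-0.0114, 0.0161, 0.2657] turn [-0.0, 0.0, 0.0015] mm 80 deg 0.5
shift [-0.0114, 0.0162, 0.5757] turn [-0.0, 0.0, 0.0015] mm 173 deg 0.5
```

Call:
play_rows([
  [[-0.011,0.014,0.2],[0,0,0.0015],70],
  [[-0.011,0.014,0.4],[0,0,0.0015],70],
  [[-0.011,0.014,0.5],[0,0,0.0015],70],
  [[-0.011,0.014,0.575],[0,0,0.0015],70],
  [[-0.011,0.014,0.575],[0,0,0.0015],70],
])

```text
clock: 2.05
ee_pos: [435.7, 221.9, 25.8]
eef_rot: [-0.001, 0.797, 0.604, -0.002]
wrist_force: [0.5, 0.6, -0.7]
grip_width: 0.7
grasp_force: 0.0
```

Call:
play_rows([
  [[0,0,0],[0,0,0],20],
  [[0,0,0],[0,0,0],20],
  [[0,0,0],[0,0,0],20],
  [[0,0,0],[0,0,0],20],
], squeeze=40)

```text
clock: 2.55
ee_pos: [437.6, 222.4, 28.1]
eef_rot: [-0.0, 0.798, 0.603, 0.001]
wrist_force: [-1.1, 0.9, 4.6]
grip_width: 0.399
grasp_force: 40.0
```

Call:
play_rows([
  [[0,0,-0.1],[0,0,0],20],
  [[0,0,-0.3],[0,0,0],20],
  [[0,0,-0.5],[0,0,0],20],
  [[0,0,-0.67],[0,0,0],20],
  [[0,0,-0.67],[0,0,0],20],
])

```text
clock: 3.18
ee_pos: [439.9, 222.8, 232.1]
eef_rot: [0.002, 0.798, 0.603, 0.004]
wrist_force: [-0.1, 0.6, -3.1]
grip_width: 0.396
grasp_force: 40.0
```

```bash
cat > g4.py <<'E'
from h import *
zs=np.array([-.571,.05,.819]);Rv=Rt([.82,0,.57],-zs);tip=np.array([563.8,4.3,200.6])+34*zs
print(Rv)
go(tip-75*Rv[:,1]+55*zs,Rv)
E
python3 g4.py
```

```text
[[ 2.85485459e-02  8.20314723e-01  5.71199383e-01]
 [ 9.98748341e-01  6.96426935e-05 -5.00174591e-02]
 [-4.10698380e-02  5.71912362e-01 -8.19285981e-01]]
shift [-0.6761, 0.2314, 0.0035] turn [-0.096, 0.0051, -0.0403] mm 214 deg 37.5
```

Call:
play_rows([
  [[-0.17,0.06,0],[-0.024,0.001,-0.01],20],
  [[-0.34,0.12,0],[-0.048,0.002,-0.02],20],
  [[-0.51,0.18,0],[-0.072,0.003,-0.03],20],
  [[-0.676,0.231,0.003],[-0.096,0.005,-0.04],20],
  [[-0.676,0.231,0.003],[-0.096,0.005,-0.04],20],
])

```text
clock: 3.8
ee_pos: [444.1, 6.9, 222.5]
eef_rot: [0.225, 0.682, 0.67, 0.189]
wrist_force: [0.2, 0.0, -3.2]
grip_width: 0.398
grasp_force: 40.0
```

```bash
cat > g5.py <<'E'
from h import *
import pickle
exec(open("g4.py").read().split("\n",1)[1].rsplit("print",1)[0])
d=get_image("wrist");c=cam(d);pickle.dump((c,d),open("w2.pkl","wb"))
go(tip-75*Rv[:,1]+55*zs,Rv)
seat=tip-34*zs;u=proj(c,[tip,seat]);print(u)
x0,y0=np.clip((u.mean(0)-[40,30]).astype(int),0,[432,324])
A=cv2.resize(d["color"][:,:,::-1],(400,300));B=crop(d["color"],x0,y0,80,60,10)
out=B.copy();out[300:,:400]=A if 0 else out[300:,:400]
B=B[:600,:800]
B[0:192,800-256:]=cv2.resize(d["color"][:,:,::-1],(256,192))
cv2.imwrite("pics/w2.png",B);print(np.round(r.state()["joints"],2))
E
python3 g5.py
```

```text
shift [0.009, 0.0396, -0.0093] turn [-0.0024, 0.001, -0.0] mm 12 deg 1.0
[[355.3814037  196.20073709]
 [345.15975004 187.2349585 ]]
[-0.2  -0.31  2.14  0.08  0.72 -0.22]
```

View pics/w2.png

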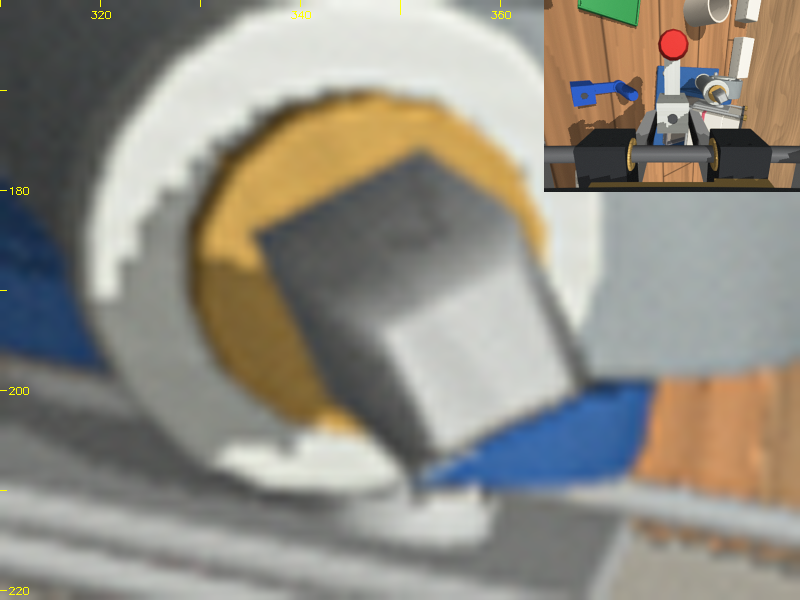

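The wrist crop shows the tip face with corners at px (348.5,194), (361.8,186), (368.3,199.3), (353.5,206.5). The shaft's base corners are at (335.8,184.5) and (352.5,176), and the brass collar is centred at about (346.8,187.1). Next I'll fit the shaft pose.

```bash
cat > fit.py <<'E'
from h import *
import pickle
np.set_printoptions(precision=3,suppress=True)
a,b=pickle.load(open("c.pkl","rb"));c,_=pickle.load(open("w2.pkl","rb"))
def frame(yaw,phi):
    z=np.array([-np.sin(np.radians(35))*np.cos(yaw),-np.sin(np.radians(35))*np.sin(yaw),np.cos(np.radians(35))])
    y0=np.array([-np.sin(yaw),np.cos(yaw),0]);x0=np.cross(y0,z)
    x=np.cos(phi)*x0+np.sin(phi)*y0
    return np.c_[x,np.cross(z,x),z]
tipc=np.array([(348.5,194),(361.8,186),(368.3,199.3),(353.5,206.5)]);basec=np.array([(335.8,184.5),(352.5,176)])
def res(p,full=False):
    M=frame(p[3],p[4]);s=p[:3];h=p[5]
    sq=np.array([(-1,-1),(1,-1),(1,1),(-1,1)])
    def best(obs,P):
        u=proj(c,P);return np.concatenate([u[np.argmin(np.linalg.norm(u-o,axis=1))]-o for o in obs])
    T=s+M[:,2]*34+sq@M[:,:2].T*h;B=s+sq@M[:,:2].T*9
    e=[best(tipc,T),best(basec,B),proj(c,s)[0]-(346.8,187.1)]
    t=s+34*M[:,2]
    e+=[(proj(a,t)[0]-(258,209.4)),(proj(b,t)[0]-(285,164)),(proj(a,s)[0]-(263,222.4)),(proj(b,s)[0]-(284.8,159.6)),[(h-7)/1,(p[3]+.087)/.03]]
    return np.concatenate(e)
best=min((least_squares(res,[563.8,4.3,200.6,-.087,ph,7]) for ph in np.linspace(-.7,.8,7)),key=lambda q:q.cost)
p=best.x;M=frame(p[3],p[4]);print("fit",p,"cost",best.cost);print(best.fun)
pickle.dump((p[:3],M),open("shaft.pkl","wb"));print("zs",M[:,2]);
s,T=camfull();print("tool x in shaft deg",np.degrees(np.arctan2(M[:,1]@T[:3,0],M[:,0]@T[:3,0])))
E
python3 fit.py
```

```text
fit [563.873   4.453 203.342  -0.098   0.571   6.57 ] cost 3.5103843759585796
[-0.645 -0.469  0.274  0.488 -0.017  0.347  0.66   0.034 -0.829 -0.536
 -0.266 -0.721  0.661  0.618 -0.878  0.729 -0.222 -0.928 -0.208 -0.617
 -0.154 -0.4   -0.43  -0.355]
zs [-0.571  0.056  0.819]
tool x in shaft deg 61.85948640594811
```

```bash
python3 - <<'E'
from h import *
import pickle
c,d=pickle.load(open("w2.pkl","rb"));s,T=camfull()
g=cv2.cvtColor(d["color"],cv2.COLOR_RGB2GRAY)[226:248,244:270].astype(float)
m=g<g.max()*.65
n,l,st,ce=cv2.connectedComponentsWithStats(m.astype(np.uint8));print([(st[i][4],ce[i]+[244,226]) for i in range(1,n)])
for x,y in [(0,0),(-2,0),(0,1)]:
    print(proj(c,T[:3,3]+T[:3,:3]@[x,y,24.1-60]))
E
cat > tgt.py <<'E'
from h import *
import pickle,sys
s0,M=pickle.load(open("shaft.pkl","rb"))
k=int(sys.argv[1]);off=[float(v) for v in sys.argv[2].split(",")]  # hub centre in tool frame x,y
ax=[M[:,0],M[:,1],-M[:,0],-M[:,1]][k]
zs=M[:,2];x=ax;Rg=np.c_[x,np.cross(-zs,x),-zs]
dz=24.1
for h in map(float,sys.argv[3:]):
    print("foot height",h);go(s0+zs*(h+dz)-Rg[:,:2]@off,Rg)
E
python3 tgt.py 1 0,0 75 38 0
```

```text
[(np.int32(368), array([258.05163043, 238.20380435]))]
[[252.96275386 237.75532373]]
[[252.97882638 240.87718155]]
[[254.63249838 237.75131978]]
foot height 75.0
shift [0.0109, 0.2944, -0.0543] turn [-0.0024, -0.0005, -0.0782] mm 90 deg 28.2
foot height 38.0
shift [0.0109, 0.2963, 0.069] turn [-0.0024, -0.0005, -0.0782] mm 91 deg 28.2
foot height 0.0
shift [0.011, 0.2982, 0.1956] turn [-0.0024, -0.0005, -0.0782] mm 107 deg 28.2
```

```bash
python3 - <<'E'
from h import *
import pickle
d=get_image("wrist");s,T=camfull();c=cam(d);pickle.dump((c,d,T),open("w3.pkl","wb"))
print(s["ee_pos"],proj(c,T[:3,3]+T[:3,:3]@[0,0,24.1-60]),proj(c,T[:3,3]+T[:3,:3]@[80,0,24.1-106]))
B=crop(d["color"],215,190,90,70,8);
cv2.imwrite("pics/w3.png",B)
E
python3 tgt.py 1 0,0 75 38 0
```

```text
[444.02101654   6.83019865 222.53172255] [[257.07132864 235.04689324]] [[257.87818244  87.26437684]]
foot height 75.0
shift [0.0089, 0.2903, -0.0542] turn [-0.0025, -0.0008, -0.0787] mm 89 deg 28.4
foot height 38.0
shift [0.0088, 0.2923, 0.0691] turn [-0.0025, -0.0008, -0.0787] mm 90 deg 28.4
foot height 0.0
shift [0.0087, 0.2944, 0.1958] turn [-0.0025, -0.0008, -0.0787] mm 106 deg 28.4
```

View pics/w3.png

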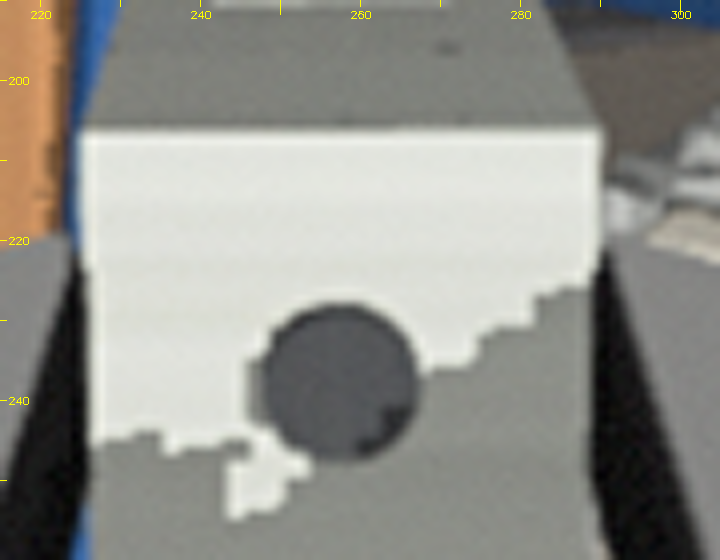

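The dot centre is at (257.3,238) against a predicted (257.1,235). So the hub sits about 1–2 mm toward −x in the hand; I'll use −1.3 mm.

```bash
python3 tgt.py 1 -1.3,0 55
```

```text
foot height 55.0
shift [0.0126, 0.2894, 0.0125] turn [-0.0025, -0.0008, -0.0787] mm 87 deg 28.4
```

Call:
play_rows([
  [[0.01,0.05,-0.08],[-0.001,0,-0.026],20],
  [[0.013,0.15,-0.08],[-0.0025,-0.001,-0.052],20],
  [[0.013,0.25,-0.05],[-0.0025,-0.001,-0.0787],20],
  [[0.013,0.29,0.0125],[-0.0025,-0.001,-0.0787],20],
  [[0.013,0.29,0.0125],[-0.0025,-0.001,-0.0787],20],
])

```text
clock: 4.53
ee_pos: [522.5, 12.8, 270.0]
eef_rot: [0.271, 0.495, 0.815, 0.132]
wrist_force: [-1.0, -0.2, -3.1]
grip_width: 0.396
grasp_force: 40.0
```

Call:
play_rows([
  [[0,0,0],[0,0,0],20],
])

```text
clock: 4.65
ee_pos: [521.7, 12.5, 271.4]
eef_rot: [0.272, 0.495, 0.814, 0.132]
wrist_force: [-0.3, -0.6, -2.9]
grip_width: 0.397
grasp_force: 40.0
```

```bash
python3 tgt.py 1 -1.3,0 55 36 28 0
```

```text
foot height 55.0
shift [0.0007, -0.0184, 0.0038] turn [0.0007, 0.0001, 0.0006] mm 6 deg 0.3
foot height 36.0
shift [0.0007, -0.0187, 0.0672] turn [0.0007, 0.0001, 0.0006] mm 21 deg 0.3
foot height 28.0
shift [0.0008, -0.0188, 0.0938] turn [0.0007, 0.0001, 0.0006] mm 29 deg 0.3
foot height 0.0
shift [0.0008, -0.0192, 0.1872] turn [0.0007, 0.0001, 0.0006] mm 56 deg 0.3
```

Call:
play_rows([
  [[0.001,-0.0185,0.0038],[0.0007,0,0.0006],20],
  [[0.001,-0.0185,0.0038],[0.0007,0,0.0006],20],
  [[0.001,-0.0185,0.0038],[0.0007,0,0.0006],20],
])

```text
clock: 5.03
ee_pos: [519.0, 9.2, 269.9]
eef_rot: [0.273, 0.497, 0.813, 0.132]
wrist_force: [0.3, -0.1, -3.2]
grip_width: 0.393
grasp_force: 40.0
```

```bash
python3 tgt.py 1 -1.3,0 55 36 28 0
```

```text
foot height 55.0
shift [0.0056, -0.004, 0.0041] turn [0.0006, 0.0007, -0.0001] mm 2 deg 0.3
foot height 36.0
shift [0.0059, -0.0042, 0.0675] turn [0.0006, 0.0007, -0.0001] mm 20 deg 0.3
foot height 28.0
shift [0.006, -0.0043, 0.0941] turn [0.0006, 0.0007, -0.0001] mm 28 deg 0.3
foot height 0.0
shift [0.0064, -0.0046, 0.1875] turn [0.0006, 0.0007, -0.0001] mm 56 deg 0.3
```

```bash
python3 - <<'E'
from h import *
for i in range(4):
    d=get_image("wrist");s=r.state();print(s["clock"],s["ee_pos"],s["qvel"].round(3))
E
```

```text
5.075 [519.14262658   9.17032252 269.90221066] [ 0.002  0.003 -0.001  0.003 -0.001 -0.001]
5.125 [519.23063681   9.17966985 269.92636624] [ 0.002  0.003  0.     0.    -0.001  0.001]
5.175 [519.2565007    9.19002604 269.85900503] [ 0.     0.002 -0.001  0.    -0.    -0.   ]
5.225 [519.28177543   9.19917218 269.76284536] [-0.     0.005  0.001  0.    -0.002 -0.002]
```

Call:
play_rows([
  [[0.0055,-0.004,0.02],[0.0005,0.0005,0],20],
  [[0.0055,-0.004,0.04],[0.0005,0.0005,0],20],
  [[0.0055,-0.004,0.06],[0.0005,0.0005,0],20],
  [[0.0055,-0.004,0.06],[0.0005,0.0005,0],20],
  [[0.0055,-0.004,0.06],[0.0005,0.0005,0],20],
])

```text
clock: 5.85
ee_pos: [528.2, 9.1, 253.6]
eef_rot: [0.271, 0.498, 0.814, 0.131]
wrist_force: [-0.3, 0.8, -2.7]
grip_width: 0.395
grasp_force: 40.0
```

```bash
python3 tgt.py 1 -1.3,0 36 28 0
```

```text
foot height 36.0
shift [-0.0, -0.0005, 0.0058] turn [-0.0, 0.0001, -0.0001] mm 2 deg 0.0
foot height 28.0
shift [-0.0, -0.0005, 0.0324] turn [-0.0, 0.0001, -0.0001] mm 10 deg 0.0
foot height 0.0
shift [0.0, -0.0004, 0.1258] turn [-0.0, 0.0001, -0.0001] mm 38 deg 0.0
```

Well aligned. Insert in small steps.

Call:
play_rows([
  [[0,0,0.015],[0,0,0],20],
  [[0,0,0.03],[0,0,0],20],
  [[0,0,0.04],[0,0,0],20],
  [[0,0,0.04],[0,0,0],20],
])

```text
clock: 6.35
ee_pos: [534.9, 8.5, 243.4]
eef_rot: [0.27, 0.498, 0.814, 0.131]
wrist_force: [0.2, -0.4, -3.2]
grip_width: 0.396
grasp_force: 40.0
```

```bash
python3 tgt.py 1 -1.3,0 0; python3 -c "
from h import *
s,T=camfull();print(T[:3,:3].T@s['wrist_force'],T[:3,:3].T@s['wrist_torque'])"
```

```text
foot height 0.0
shift [-0.0007, 0.0006, 0.085] turn [-0.0001, 0.0, -0.0001] mm 26 deg 0.0
[ 0.51888985 -1.57047061  2.75113407] [ 0.58237027  0.27994947 -0.02256823]
```

Call:
play_rows([
  [[0,0,0.02],[0,0,0],20],
  [[0,0,0.04],[0,0,0],20],
  [[0,0,0.055],[0,0,0],20],
  [[0,0,0.055],[0,0,0],20],
])

```text
clock: 6.85
ee_pos: [544.4, 7.5, 229.7]
eef_rot: [0.27, 0.498, 0.814, 0.131]
wrist_force: [-0.9, -0.6, -4.0]
grip_width: 0.393
grasp_force: 40.0
```

```bash
cat > f.py <<'E'
from h import *
s,T=camfull();print(T[:3,:3].T@s['wrist_force'],T[:3,:3].T@s['wrist_torque'])
E
python3 tgt.py 1 -1.3,0 0; python3 f.py
```

```text
foot height 0.0
shift [-0.0008, 0.0007, 0.0294] turn [-0.0001, -0.0, -0.0001] mm 9 deg 0.1
[ 1.03499587 -2.85282561  2.85753682] [ 0.78579527  0.31402996 -0.05360977]
```

Call:
play_rows([
  [[0,0,0.015],[0,0,0],20],
  [[0,0,0.028],[0,0,0],20],
  [[0,0,0.032],[0,0,0],20],
  [[0,0,0.036],[0,0,0],20],
])

```text
clock: 7.35
ee_pos: [549.8, 6.6, 222.4]
eef_rot: [0.271, 0.497, 0.814, 0.13]
wrist_force: [-16.9, -2.0, 12.0]
grip_width: 0.394
grasp_force: 40.1
```

```bash
python3 tgt.py 1 -1.3,0 0; python3 f.py
```

```text
foot height 0.0
shift [0.0009, 0.0008, -0.0011] turn [-0.0001, 0.0002, 0.0001] mm 0 deg 0.1
[  0.54672896  -7.69558405 -19.35941686] [ 1.89463513  0.20510709 -0.03241983]
```

Call:
play_rows([
  [[0,0,-0.003],[0,0,0],70],
  [[0,0,-0.003],[0,0,0],70],
  [[0,0,-0.003],[0,0,0],70],
  [[0,0,-0.12],[0,0,0],70],
  [[0,0,-0.3],[0,0,0],70],
])

```text
clock: 7.98
ee_pos: [498.9, 12.1, 294.8]
eef_rot: [0.27, 0.498, 0.814, 0.131]
wrist_force: [0.7, -0.6, 0.6]
grip_width: 0.7
grasp_force: 0.0
```

Call:
play_rows([
  [[0,0,-0.05],[0,0,0],70],
  [[0.1,0,-0.05],[0,0,0],70],
  [[0.262,0,-0.05],[0,0,0],70],
  [[0.262,0,-0.05],[0,0,0],70],
  [[0.262,0,-0.05],[0,0,0],70],
])

```text
clock: 8.6
ee_pos: [463.2, 82.5, 283.9]
eef_rot: [0.271, 0.497, 0.814, 0.132]
wrist_force: [0.4, -0.5, 0.6]
grip_width: 0.703
grasp_force: 0.0
```

```bash
cat > g6.py <<'E'
from h import *
import pickle
s0,M=pickle.load(open("shaft.pkl","rb"));zs=M[:,2];x=M[:,1];Rg=np.c_[x,np.cross(-zs,x),-zs]
go(s0+80*x+66*zs,Rg)
d=get_image("wrist");c=cam(d);pickle.dump((c,d),open("w4.pkl","wb"))
print(proj(c,[s0+80*x+106*zs,s0+60*zs,s0]))
b=get_image("top");sc=get_image("scene")
out=np.zeros((600,800,3),np.uint8)
out[:384,:512]=d["color"][:,:,::-1]
out[:216,512:]=cv2.resize(crop(b["color"],262,105,96,72,3),(288,216))
out[384:,:288]=crop(sc["color"],180,200,160,120,2)[:216,:288] if 0 else cv2.resize(sc["color"][195:375,170:410,::-1],(288,216))
out[384:,300:684]=cv2.resize(b["color"][100:200,250:427,::-1],(384,216))
cv2.imwrite("pics/w4.png",out);print(np.round(r.state()["joints"],2))
E
python3 g6.py
```

```text
shift [0.0007, -0.0047, 0.2062] turn [0.0003, 0.0001, 0.0002] mm 62 deg 0.1
[[253.71150772 207.34375892]
 [254.26093987 272.10679407]
 [254.55951081 246.96455699]]
[ 0.16 -0.28  1.98 -0.19  0.86 -0.23]
```

View pics/w4.png

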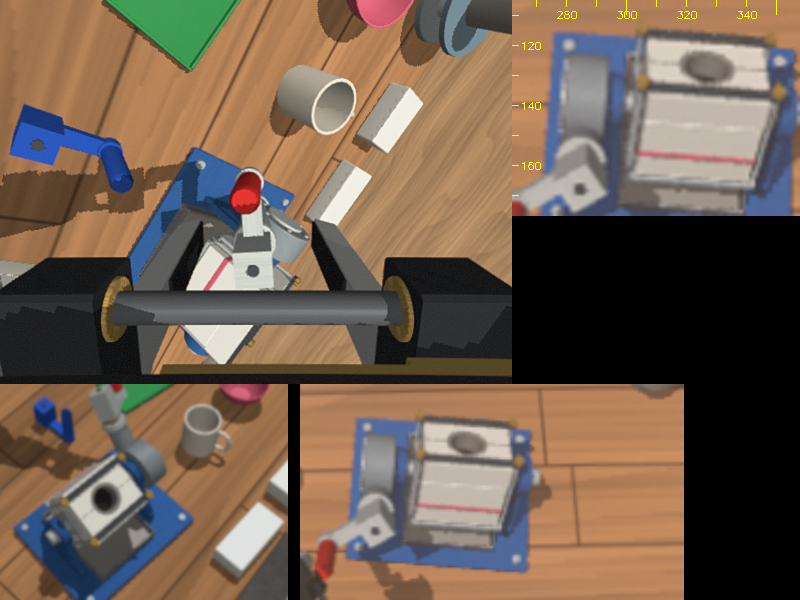

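The crank is seated on the shaft, with the hub dot at wrist (253,270) as predicted. The red grip top is at (245,199), so I'll aim about 4 mm to the tool's −y.

Call:
play_rows([
  [[0.008,-0.017,0.06],[0,0,0],70],
  [[0.008,-0.017,0.14],[0,0,0],70],
  [[0.008,-0.017,0.206],[0,0,0],70],
  [[0.008,-0.017,0.206],[0,0,0],70],
  [[0.008,-0.017,0.206],[0,0,0],70],
])

```text
clock: 9.38
ee_pos: [493.7, 77.3, 230.1]
eef_rot: [0.271, 0.498, 0.813, 0.131]
wrist_force: [0.7, 0.6, -0.0]
grip_width: 0.7
grasp_force: 0.0
```

Call:
play_rows([
  [[0,0,0],[0,0,0],10],
  [[0,0,0],[0,0,0],10],
  [[0,0,0],[0,0,0],10],
  [[0,0,0],[0,0,0],10],
  [[0,0,0],[0,0,0],10],
], squeeze=50)

```text
clock: 10.0
ee_pos: [492.9, 78.3, 229.2]
eef_rot: [0.271, 0.498, 0.814, 0.131]
wrist_force: [-0.8, -0.6, -0.2]
grip_width: 0.224
grasp_force: 46.8
```

```bash
cat > ph.py <<'E'
from h import *
import pickle
s0,M=pickle.load(open("shaft.pkl","rb"));zs=M[:,2]
X=M[:,1];Y=np.cross(-zs,X)  # Y: tool-y like; clockwise (about -zs) turns X->Y
def phase():
    s,T=camfull();v=T[:3,3]-s0
    return np.degrees(np.arctan2(v@Y,v@X)),np.hypot(v@X,v@Y),v@zs,T
if __name__=="__main__":
    p=phase();print("phase %.1f radius %.1f height %.1f"%p[:3]);print("tool z err",p[3][:3,2]@zs,"x.X",p[3][:3,0]@X); exec(open("f.py").read().split("\n",1)[1])
E
python3 ph.py
```

```text
phase -3.6 radius 82.7 height 65.8
tool z err -0.9999998673328124 x.X 0.9999999509567082
[-0.19674976 -1.00029871 -0.31058731] [ 0.35678092  0.14509484 -0.01326376]
```

```bash
python3 - <<'E'
from h import *
import pickle
exec(open("ph.py").read().split("if __name__")[0])
d=get_image("wrist");c=cam(d);s,T=camfull();print(s["grip_width"],s["grasp_force"])
hsv=cv2.cvtColor(d["color"],cv2.COLOR_RGB2HSV)
m=((hsv[...,0]<6)|(hsv[...,0]>174))&(hsv[...,1]>170)&(hsv[...,2]>60)
n,l,st,ce=cv2.connectedComponentsWithStats(m.astype(np.uint8))
for i in range(1,n):
    if st[i][4]>40: print(st[i],ce[i])
b=(m&(hsv[...,2]>190)).astype(np.uint8);n,l,st,ce=cv2.connectedComponentsWithStats(b)
for i in range(1,n):
    if st[i][4]>40: print("bright",st[i],ce[i])
P=[T[:3,3]+T[:3,:3]@[x,y,65.8-106] for x,y in[(0,0),(-2.7,0),(5,0),(-10,0),(10,0),(13,0),(-13,0),(0,13),(0,-13)]]
print(proj(c,P))
print(proj(c,[s0+60*zs]))
cv2.imwrite("pics/w5.png",crop(d["color"],190,140,130,110,5));
E
```

```text
0.2143010826205783 46.7892734191264
[ 239  188   37   59 1767] [256.93039049 218.19411432]
[[254.93493148 238.04194305]
 [254.94655474 242.35274805]
 [254.913143   229.97971485]
 [254.97749423 253.86144192]
 [254.89100324 221.81224451]
 [254.87754646 216.86007355]
 [254.9900082  258.53041028]
 [277.18467791 238.01687003]
 [232.68095439 238.07713754]]
[[262.16371581 313.73798085]]
```

View pics/w5.png

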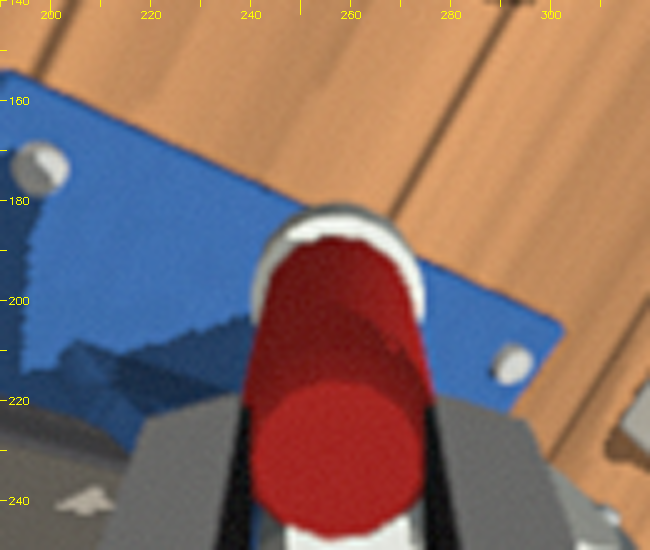

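The red grip is held, its cap centred at (257,232) between the pads; it's slimmer than stated, at about 21 mm. I'll wind in quarter turns of 5 rows.

```bash
python3 - <<'E'
import numpy as np
for q in range(4):
    t0=np.radians(-3.5+90*q);t=t0+np.radians([18,36,54,72,90])
    print(q,np.round(80/300*np.c_[np.cos(t)-np.cos(t0),np.sin(t)-np.sin(t0)],3).tolist())
E
```

```text
0 [[-0.008, 0.083], [-0.041, 0.16], [-0.097, 0.222], [-0.168, 0.264], [-0.25, 0.282]]
1 [[-0.083, -0.008], [-0.16, -0.041], [-0.222, -0.097], [-0.264, -0.168], [-0.282, -0.25]]
2 [[0.008, -0.083], [0.041, -0.16], [0.097, -0.222], [0.168, -0.264], [0.25, -0.282]]
3 [[0.083, 0.008], [0.16, 0.041], [0.222, 0.097], [0.264, 0.168], [0.282, 0.25]]
```

Call:
play_rows([
  [[-0.008,0.083,0],[0,0,0],10],
  [[-0.041,0.16,0],[0,0,0],10],
  [[-0.097,0.222,0],[0,0,0],10],
  [[-0.168,0.264,0],[0,0,0],10],
  [[-0.25,0.282,0],[0,0,0],10],
])

```text
clock: 10.68
ee_pos: [583.1, 53.1, 294.7]
eef_rot: [0.271, 0.497, 0.814, 0.132]
wrist_force: [-4.6, 2.0, 2.8]
grip_width: 0.216
grasp_force: 48.0
```

```bash
python3 ph.py
```

```text
phase 84.7 radius 81.5 height 66.5
tool z err -0.9999975935516939 x.X 0.9999992441632936
[ 2.52874387 -1.08162026 -4.97397727] [ 0.64394321  0.61578357 -0.00332377]
```

Call:
play_rows([
  [[-0.083,-0.008,0],[0,0,0],10],
  [[-0.16,-0.041,0],[0,0,0],10],
  [[-0.222,-0.097,0],[0,0,0],10],
  [[-0.264,-0.168,0],[0,0,0],10],
  [[-0.282,-0.25,0],[0,0,0],10],
])

```text
clock: 11.3
ee_pos: [561.5, -60.5, 289.2]
eef_rot: [0.277, 0.497, 0.812, 0.132]
wrist_force: [-0.3, -1.5, 6.3]
grip_width: 0.21
grasp_force: 47.7
```

```bash
python3 ph.py
```

```text
phase 173.8 radius 83.5 height 68.0
tool z err -0.9999067599324994 x.X 0.9999445687531637
[-3.26643315  2.19617296 -5.19335729] [-0.39652575 -0.5816345  -0.02419408]
```

Call:
play_rows([
  [[0.008,-0.083,0],[0,0,0],10],
  [[0.041,-0.16,0],[0,0,0],10],
  [[0.097,-0.222,0],[0,0,0],10],
  [[0.168,-0.264,0],[0,0,0],10],
  [[0.25,-0.282,0],[0,0,0],10],
])

```text
clock: 11.92
ee_pos: [465.7, -34.6, 220.3]
eef_rot: [0.273, 0.497, 0.814, 0.127]
wrist_force: [-17.0, -5.5, 11.4]
grip_width: 0.208
grasp_force: 50.6
```

```bash
python3 ph.py
```

```text
phase -93.1 radius 82.8 height 67.8
tool z err -0.999966442743855 x.X 0.9999681343180971
[ -2.34566584  -9.74359457 -18.67104289] [ 1.37937107 -0.25068324 -0.05678522]
```

Call:
play_rows([
  [[0.083,0.008,0],[0,0,0],10],
  [[0.16,0.041,0],[0,0,0],10],
  [[0.222,0.097,0],[0,0,0],10],
  [[0.264,0.168,0],[0,0,0],10],
  [[0.282,0.25,0],[0,0,0],10],
])

```text
clock: 12.55
ee_pos: [492.8, 78.5, 229.8]
eef_rot: [0.271, 0.497, 0.814, 0.13]
wrist_force: [2.6, -7.6, 0.6]
grip_width: 0.212
grasp_force: 46.7
```

```bash
python3 ph.py
```

```text
phase -3.4 radius 82.6 height 66.4
tool z err -0.9999981890694014 x.X 0.9999953604717998
[-7.74850975 -1.40317775  1.45583126] [ 0.77721276 -1.4528259  -0.03270131]
```

One full turn is done with low forces. Two more.

Call:
play_rows([
  [[-0.008,0.083,0],[0,0,0],10],
  [[-0.041,0.16,0],[0,0,0],10],
  [[-0.097,0.222,0],[0,0,0],10],
  [[-0.168,0.264,0],[0,0,0],10],
  [[-0.25,0.282,0],[0,0,0],10],
])

```text
clock: 13.18
ee_pos: [582.7, 52.8, 294.8]
eef_rot: [0.271, 0.497, 0.814, 0.132]
wrist_force: [-5.4, 1.3, 4.4]
grip_width: 0.211
grasp_force: 48.5
```

Call:
play_rows([
  [[-0.083,-0.008,0],[0,0,0],10],
  [[-0.16,-0.041,0],[0,0,0],10],
  [[-0.222,-0.097,0],[0,0,0],10],
  [[-0.264,-0.168,0],[0,0,0],10],
  [[-0.282,-0.25,0],[0,0,0],10],
])

```text
clock: 13.8
ee_pos: [561.5, -60.5, 289.3]
eef_rot: [0.277, 0.497, 0.812, 0.132]
wrist_force: [-0.1, -2.5, 6.7]
grip_width: 0.212
grasp_force: 47.8
```

Call:
play_rows([
  [[0.008,-0.083,0],[0,0,0],10],
  [[0.041,-0.16,0],[0,0,0],10],
  [[0.097,-0.222,0],[0,0,0],10],
  [[0.168,-0.264,0],[0,0,0],10],
  [[0.25,-0.282,0],[0,0,0],10],
])

```text
clock: 14.42
ee_pos: [465.5, -34.7, 220.1]
eef_rot: [0.272, 0.497, 0.814, 0.127]
wrist_force: [-17.3, -5.0, 11.1]
grip_width: 0.21
grasp_force: 50.6
```

Call:
play_rows([
  [[0.083,0.008,0],[0,0,0],10],
  [[0.16,0.041,0],[0,0,0],10],
  [[0.222,0.097,0],[0,0,0],10],
  [[0.264,0.168,0],[0,0,0],10],
  [[0.282,0.25,0],[0,0,0],10],
])

```text
clock: 15.05
ee_pos: [492.8, 78.5, 229.8]
eef_rot: [0.271, 0.497, 0.814, 0.13]
wrist_force: [1.5, -7.6, 0.9]
grip_width: 0.216
grasp_force: 46.7
```

```bash
python3 ph.py
```

```text
phase -3.4 radius 82.6 height 66.4
tool z err -0.9999982593554346 x.X 0.9999955120646802
[-7.46402209 -2.05285416  0.57217144] [ 0.75607917 -1.45085665 -0.00550842]
```

Call:
play_rows([
  [[-0.008,0.083,0],[0,0,0],10],
  [[-0.041,0.16,0],[0,0,0],10],
  [[-0.097,0.222,0],[0,0,0],10],
  [[-0.168,0.264,0],[0,0,0],10],
  [[-0.25,0.282,0],[0,0,0],10],
])

```text
clock: 15.68
ee_pos: [582.7, 52.8, 294.8]
eef_rot: [0.271, 0.497, 0.814, 0.132]
wrist_force: [-5.0, 2.0, 4.4]
grip_width: 0.21
grasp_force: 48.5
```

Call:
play_rows([
  [[-0.083,-0.008,0],[0,0,0],10],
  [[-0.16,-0.041,0],[0,0,0],10],
  [[-0.222,-0.097,0],[0,0,0],10],
  [[-0.264,-0.168,0],[0,0,0],10],
  [[-0.282,-0.25,0],[0,0,0],10],
])

```text
clock: 16.3
ee_pos: [561.5, -60.5, 289.3]
eef_rot: [0.277, 0.497, 0.812, 0.132]
wrist_force: [0.3, -1.8, 6.5]
grip_width: 0.212
grasp_force: 47.8
```

Call:
play_rows([
  [[0.008,-0.083,0],[0,0,0],10],
  [[0.041,-0.16,0],[0,0,0],10],
  [[0.097,-0.222,0],[0,0,0],10],
  [[0.168,-0.264,0],[0,0,0],10],
  [[0.25,-0.282,0],[0,0,0],10],
])

```text
clock: 16.92
ee_pos: [465.5, -34.6, 220.1]
eef_rot: [0.272, 0.497, 0.814, 0.127]
wrist_force: [-16.7, -5.0, 11.7]
grip_width: 0.213
grasp_force: 50.6
```

Call:
play_rows([
  [[0.083,0.008,0],[0,0,0],10],
  [[0.16,0.041,0],[0,0,0],10],
  [[0.222,0.097,0],[0,0,0],10],
  [[0.264,0.168,0],[0,0,0],10],
  [[0.282,0.25,0],[0,0,0],10],
])

```text
clock: 17.55
ee_pos: [492.8, 78.5, 229.9]
eef_rot: [0.271, 0.497, 0.814, 0.13]
wrist_force: [1.6, -7.2, -0.6]
grip_width: 0.213
grasp_force: 46.7
```

```bash
python3 ph.py; python3 - <<'E'
from h import *
import pickle
a=get_image("scene");b=get_image("top");pickle.dump((a,b),open("m1.pkl","wb"))
out=np.zeros((600,800,3),np.uint8)
out[:,:400]=crop(a["color"],190,240,80,120,5) if 0 else cv2.resize(crop(a["color"],180,235,100,150,4),(400,600))
out[:480,400:]=crop(b["color"],270,105,100,120,4)
cv2.imwrite("pics/m1.png",out)
E
```

```text
phase -3.3 radius 82.6 height 66.5
tool z err -0.9999983175203889 x.X 0.999995524556213
[-6.67845364 -2.52892236  1.81086605] [ 0.76537927 -1.48009596 -0.00342968]
```

View pics/m1.png

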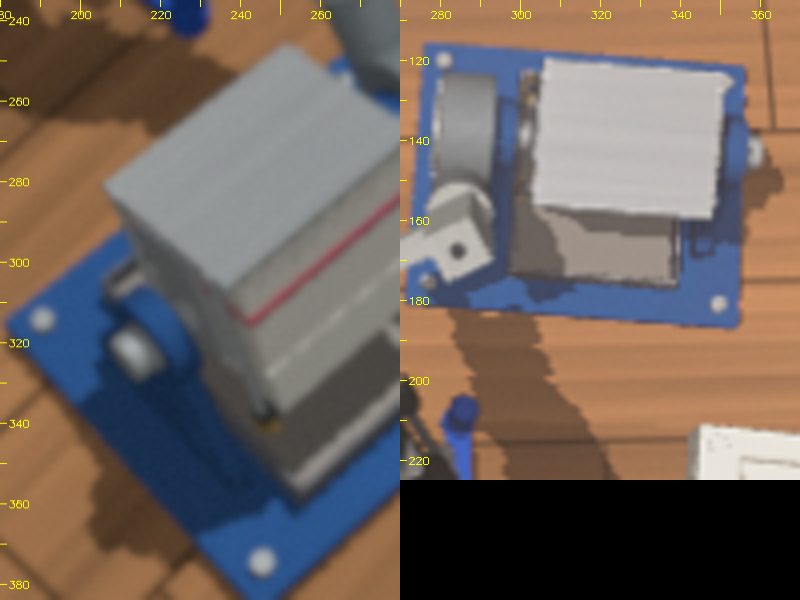

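Top view: the mould's flat underside now faces up, corners (306.2,119.5), (352.5,123), (348,159.5), (303,156.2). Scene view: corners (206.2,281.2), (252.5,246.2), (238,307). It still leans somewhat, so I'll fit the angle.

```bash
cat > mf.py <<'E'
from h import *
import pickle
np.set_printoptions(precision=2,suppress=True)
a,b=pickle.load(open("c.pkl","rb"))
def model(p,dphi=2.356):
    ox,oy,yaw,phi,hb,dz=p
    Rz=R.from_euler("z",yaw).as_matrix();O=np.array([ox,oy,dz])
    def mp(P,f): return O+Rz@(np.array([0,0,135])+R.from_euler("y",f).as_matrix()@np.array(P,float))
    # bottom face corners: with phi~pi local +x -> world -x
    c=lambda sx,sy:mp([sx*55,sy*63,-62],phi)
    bs=lambda sx,sy:O+Rz@np.array([sx*125,sy*150,hb])
    return [(b,(306.2,119.5),c(-1,1)),(b,(352.5,123),c(-1,-1)),(b,(348,159.5),c(1,-1)),(b,(303,156.2),c(1,1)),
     (a,(206.2,281.2),c(1,-1)) if 0 else (a,(206.2,281.2),c(1,1)) if 0 else (a,(252.5,246.2),c(1,1)),(a,(206.2,281.2),c(1,-1)),(a,(238,307),c(-1,-1)),
     (b,(276.2,116),bs(1,1)),(b,(356.5,121.5),bs(1,-1)),(b,(354.5,187),bs(-1,-1)),(b,(272.5,181),bs(-1,1)),(a,(181.2,316.2),bs(-1,-1)),
     (b,(327,127.6),mp([0,0,58],phi-dphi)),(a,(258.5,290),mp([0,0,58],phi-dphi))]
def f(p): return np.concatenate([proj(c,P)[0]-u for c,u,P in model(p)]+[[(p[4]-10)/5,p[5]/2]])
q=least_squares(f,[645,-123,-.09,2.87,10,0],loss="soft_l1")
print(q.x,q.cost);print(f(q.x)[:-2].reshape(-1,2))
J=q.jac;print("sd",np.sqrt(np.diag(np.linalg.inv(J.T@J))))
print("crank deg left",np.degrees((np.pi-q.x[3])*8))
E
python3 mf.py
```

```text
[ 643.69 -128.51   -0.11    2.87   10.16   -0.77] 30.061699354495772
[[ 0.87  0.64]
 [-5.32  0.58]
 [-4.26 -0.84]
 [ 0.88 -0.97]
 [-1.3   1.4 ]
 [ 3.7  -2.39]
 [ 1.49 -2.78]
 [ 2.71 -0.31]
 [ 2.47  0.95]
 [ 2.05  1.08]
 [ 0.97 -0.09]
 [-4.71  1.57]
 [-1.28 -0.71]
 [ 0.63 -0.56]]
sd [2.29 1.74 0.01 0.05 4.43 1.88]
crank deg left 122.68588682017072
```

```bash
sed -i 's/ox,oy,yaw,phi,hb,dz=p/ox,oy,yaw,phi,hb,dz,hx,hy,hz=p/; s/sx\*55,sy\*63,-62/sx*hx,sy*hy,-hz/; s/p\[5\]\/2\]/p[5]\/2,(p[6]-55)\/8,(p[7]-63)\/8,(p[8]-62)\/8]/; s/2.87,10,0\]/2.87,10,0,55,63,62]/; s/\[:-2\]/[:-5]/' mf.py; python3 mf.py
```

```text
[ 644.77 -129.57   -0.1     2.85    9.47   -0.47   57.48   70.28   62.01] 17.498924195965124
[[-1.16 -0.2 ]
 [-2.65 -0.19]
 [-1.64  0.01]
 [-1.06 -0.17]
 [-0.19 -0.23]
 [ 0.36 -0.17]
 [-0.57 -0.03]
 [ 2.69 -0.28]
 [ 2.45  0.39]
 [ 2.58  0.5 ]
 [ 1.5  -0.03]
 [-4.74  2.73]
 [-1.01 -0.84]
 [ 0.44 -0.5 ]]
sd [1.85 1.33 0.01 0.03 4.44 1.81 1.35 1.42 2.84]
crank deg left 131.7326236679729
```

```bash
sed -i 's/hx,hy,hz=p/hx,hy,hz,bx,by=p/; s/sx\*125,sy\*150,hb/bx+sx*125,by+sy*150,hb/; s/62)\/8\]/62)\/8,p[9]\/5,p[10]\/15]/; s/63,62\]/63,62,0,0]/; s/\[:-5\]/[:-7]/; s/(a,(181.2,316.2),bs(-1,-1)),//' mf.py; python3 mf.py
```

```text
[ 644.45 -131.66   -0.1     2.86    8.95   -0.06   56.97   69.97   63.15
    0.09   10.5 ] 4.266619857637318
[[-0.42 -0.04]
 [-2.06 -0.29]
 [-0.77 -0.35]
 [-0.09 -0.28]
 [-1.11 -0.06]
 [-0.29  0.16]
 [-1.16  0.21]
 [ 0.25 -0.21]
 [ 0.03  0.  ]
 [ 0.47  0.12]
 [-0.65  0.06]
 [-0.38 -0.89]
 [-0.13  0.06]]
sd [2.49 1.18 0.01 0.04 4.67 1.71 1.45 1.34 2.92 2.97 2.44]
crank deg left 128.55946071962543
```

Call:
play_rows([
  [[-0.008,0.083,0],[0,0,0],10],
  [[-0.041,0.16,0],[0,0,0],10],
  [[-0.097,0.222,0],[0,0,0],10],
  [[-0.168,0.264,0],[0,0,0],10],
  [[-0.25,0.282,0],[0,0,0],10],
])

```text
clock: 18.27
ee_pos: [582.8, 52.7, 294.9]
eef_rot: [0.271, 0.497, 0.813, 0.133]
wrist_force: [-4.9, 3.1, 4.1]
grip_width: 0.21
grasp_force: 48.5
```

Call:
play_rows([
  [[-0.083,-0.008,0],[0,0,0],10],
  [[-0.16,-0.041,0],[0,0,0],10],
  [[-0.16,-0.041,0],[0,0,0],10],
])

```text
clock: 18.65
ee_pos: [592.4, 1.8, 305.6]
eef_rot: [0.274, 0.498, 0.812, 0.132]
wrist_force: [-1.8, 0.7, 6.4]
grip_width: 0.211
grasp_force: 48.0
```

```bash
python3 ph.py; python3 - <<'E'
from h import *
import pickle
a=get_image("scene");b=get_image("top");pickle.dump((a,b),open("m2.pkl","wb"))
out=np.zeros((600,800,3),np.uint8)
out[:500,:400]=crop(a["color"],195,235,80,100,5)
out[:350,400:]=crop(b["color"],290,110,80,70,5)
cv2.imwrite("pics/m2.png",out)
E
```

```text
phase 122.6 radius 82.2 height 67.3
tool z err -0.9999721496957631 x.X 0.9999806639472995
[-0.76678085  2.05064418 -6.29098816] [-0.21805752 -0.05665    -0.08398511]
```

View pics/m2.png

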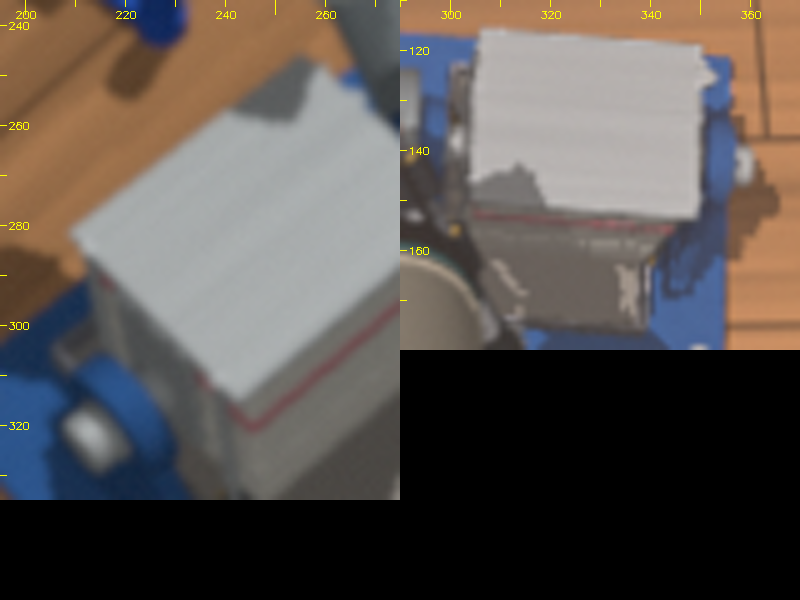

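Both views show the mould's underside close to level. Scene corners are (209,281.4), (255.6,246), (243,315.6); top corners are (306,115.6), (350.4,118.6), (349.6,153.6), (304.4,151.4). I'll refit with both states.

```bash
sed -i 's/^     (b,(276.2/     *[(cc,u,mp([sx*hx,sy*hy,-hz],phi+D)) for cc,u,sx,sy in [(b,(306,115.6),-1,1),(b,(350.4,118.6),-1,-1),(b,(349.6,153.6),1,-1),(b,(304.4,151.4),1,1),(a,(255.6,246),1,1),(a,(209,281.4),1,-1),(a,(243,315.6),-1,-1)]],\n&/; s/^def model/D=np.radians(126)\/8\n&/; s/print("crank.*/print("crank deg left",np.degrees((np.pi-q.x[3]-D)*8))/' mf.py; python3 mf.py
```

```text
[ 644.52 -132.09   -0.1     2.85    8.89    0.11   57.15   69.99   63.1
   -0.04   10.94] 6.127624967099295
[[-0.28  0.05]
 [-1.88 -0.18]
 [-0.7  -0.12]
 [-0.   -0.06]
 [-1.35  0.07]
 [-0.54  0.27]
 [-1.5   0.05]
 [-0.26 -0.33]
 [-0.61 -0.11]
 [-0.82 -0.3 ]
 [-0.52 -1.39]
 [-0.48 -0.21]
 [-0.08  0.29]
 [-0.12  0.28]
 [ 0.25 -0.22]
 [ 0.04  0.01]
 [ 0.46  0.13]
 [-0.66  0.05]
 [-0.23 -0.8 ]
 [-0.41 -0.04]]
sd [1.82 0.86 0.01 0.03 4.67 1.68 0.95 0.89 2.35 2.63 2.31]
crank deg left 7.411578745629879
```

Call:
play_rows([
  [[-0.026,-0.019,0],[0,0,0],10],
  [[-0.026,-0.019,0],[0,0,0],10],
  [[-0.026,-0.019,0],[0,0,0],10],
])

```text
clock: 19.12
ee_pos: [591.2, -6.3, 305.6]
eef_rot: [0.274, 0.497, 0.812, 0.133]
wrist_force: [-0.2, 1.1, 7.3]
grip_width: 0.21
grasp_force: 47.9
```

```bash
python3 ph.py; python3 -c "
from cell import r;print(r.state()['joints'].round(2))"
```

```text
phase 128.4 radius 82.2 height 67.6
tool z err -0.9999656502605839 x.X 0.9999872248865199
[-1.30300985  3.96972803 -6.12157612] [-0.36917673 -0.10033192 -0.03108396]
[-0.15 -0.11  1.81  0.04  0.82 -0.64]
```

Call:
play_rows([
  [[0,0,0],[0,0,0],70],
  [[0,0,0],[0,0,0],70],
  [[0,0,0],[0,0,0],70],
  [[0,0,-0.09],[0,0,0],70],
  [[0,0,-0.18],[0,0,0],70],
])

```text
clock: 19.75
ee_pos: [557.3, -2.5, 345.1]
eef_rot: [0.269, 0.498, 0.814, 0.13]
wrist_force: [0.4, 0.2, 1.1]
grip_width: 0.688
grasp_force: 0.0
```

Call:
play_rows([
  [[0,0,-0.02],[0,0,0],70],
  [[0,0,-0.02],[0,0,0],70],
])

```text
clock: 20.0
ee_pos: [554.7, -2.2, 350.6]
eef_rot: [0.27, 0.498, 0.814, 0.131]
wrist_force: [1.2, 0.0, -0.0]
grip_width: 0.699
grasp_force: 0.0
```

```bash
cat > hubgo.py <<'E'
from ph import *
import sys
th=np.radians(float(sys.argv[1]));x=np.cos(th)*X+np.sin(th)*Y;Rg=np.c_[x,np.cross(-zs,x),-zs]
for h in map(float,sys.argv[2:]): print(h);go(s0+h*zs,Rg)
print(r.state()["joints"].round(2))
E
python3 hubgo.py 129.5 135 24; python3 - <<'E'
from ph import *
d=get_image("wrist");c=cam(d);hsv=cv2.cvtColor(d["color"],cv2.COLOR_RGB2HSV)
m=((hsv[...,0]<6)|(hsv[...,0]>174))&(hsv[...,1]>170)&(hsv[...,2]>60)
n,l,st,ce=cv2.connectedComponentsWithStats(m.astype(np.uint8))
print([(st[i].tolist(),ce[i]) for i in range(1,n) if st[i][4]>40])
for t in (122,126,129.5,133): print(t,proj(c,[s0+80*(np.cos(np.radians(t))*X+np.sin(np.radians(t))*Y)+h*zs for h in(18,106)]).round(1).tolist())
E
```

```text
135.0
shift [0.1605, -0.2038, -0.0316] turn [-0.0, 0.0001, 0.3597] mm 78 deg 129.5
24.0
shift [0.1606, -0.2036, 0.3384] turn [-0.0, 0.0001, 0.3597] mm 128 deg 129.5
[-0.15 -0.18  1.75  0.04  0.96 -0.64]
[([248, 168, 31, 45, 1091], array([262.34280477, 190.59211732]))]
122 [[262.3, 178.5], [264.2, 201.2]]
126 [[259.3, 182.8], [260.1, 207.0]]
129.5 [[256.4, 186.5], [256.2, 211.8]]
133 [[253.3, 189.9], [252.1, 216.3]]
```

Call:
play_rows([
  [[0.08,-0.1,-0.03],[0,0,0.352],60],
  [[0.16,-0.204,-0.03],[0,0,0.352],60],
  [[0.16,-0.204,-0.03],[0,0,0.352],60],
  [[0.16,-0.204,-0.03],[0,0,0.352],60],
  [[0.16,-0.204,-0.03],[0,0,0.352],60],
])

```text
clock: 20.68
ee_pos: [487.0, 11.9, 312.3]
eef_rot: [0.181, 0.813, 0.499, 0.239]
wrist_force: [-0.1, -0.2, 0.2]
grip_width: 0.599
grasp_force: 0.0
```

```bash
python3 hubgo.py 127 135
```

```text
135.0
shift [0.0012, 0.0022, -0.0047] turn [-0.0002, 0.0004, 0.2025] mm 2 deg 72.9
[-0.14 -0.29  1.91  0.03  0.91  0.32]
```

Call:
play_rows([
  [[0.001,0.002,-0.003],[0,0,0.202],60],
  [[0.001,0.002,-0.003],[0,0,0.202],60],
  [[0.001,0.002,-0.003],[0,0,0.202],60],
  [[0.001,0.002,-0.003],[0,0,0.202],60],
  [[0.001,0.002,-0.003],[0,0,0.202],60],
])

```text
clock: 21.3
ee_pos: [487.1, 11.9, 313.4]
eef_rot: [0.053, 0.951, 0.078, 0.295]
wrist_force: [-0.2, -0.6, 0.0]
grip_width: 0.599
grasp_force: 0.0
```

Call:
play_rows([
  [[0,0,0],[0,0,0.054],60],
  [[0,0,0],[0,0,0.054],60],
  [[0,0,0],[0,0,0.054],60],
])

```text
clock: 21.68
ee_pos: [487.2, 11.9, 313.6]
eef_rot: [0.004, 0.951, -0.08, 0.3]
wrist_force: [0.4, -0.7, -0.7]
grip_width: 0.595
grasp_force: 0.0
```

```bash
python3 hubgo.py 127 135 24; python3 - <<'E'
from ph import *
d=get_image("wrist");c=cam(d);hsv=cv2.cvtColor(d["color"],cv2.COLOR_RGB2HSV)
m=((hsv[...,0]<6)|(hsv[...,0]>174))&(hsv[...,1]>170)&(hsv[...,2]>60)
n,l,st,ce=cv2.connectedComponentsWithStats(m.astype(np.uint8))
print([(st[i].tolist(),ce[i]) for i in range(1,n) if st[i][4]>40])
for t in (123,127,131): print(t,proj(c,[s0+80*(np.cos(np.radians(t))*X+np.sin(np.radians(t))*Y)+h*zs for h in(18,106)]).round(1).tolist())
u=proj(c,s0+60*zs)[0];print("hub dot pred",u)
x0,y0=(u-[45,40]).astype(int);g=cv2.cvtColor(d["color"],cv2.COLOR_RGB2GRAY)
cv2.imwrite("/tmp/x.png",g[y0:y0+80,x0:x0+90])
cir=cv2.HoughCircles(cv2.resize(g[y0:y0+80,x0:x0+90],None,fx=4,fy=4,interpolation=cv2.INTER_CUBIC),cv2.HOUGH_GRADIENT,2,40,param1=100,param2=20,minRadius=12,maxRadius=45)
print(None if cir is None else [(c_[0]/4+x0,c_[1]/4+y0,c_[2]/4) for c_ in cir[0][:4]])
for yy in range(y0,y0+80,4): print(yy,"".join("%4d"%v for v in g[yy,x0:x0+90:4]))
E
```

```text
135.0
shift [-0.0005, -0.0002, -0.0015] turn [0.0001, 0.0004, 0.0006] mm 0 deg 0.3
24.0
shift [0.0004, -0.0004, 0.3685] turn [0.0001, 0.0004, 0.0006] mm 111 deg 0.3
[-0.14 -0.29  1.91  0.03  0.91  1.59]
[([233, 89, 32, 33, 845], array([248.47692308, 104.99289941]))]
123 [[252.2, 106.2], [250.4, 103.2]]
127 [[257.7, 106.0], [258.0, 102.9]]
131 [[263.3, 106.3], [265.6, 103.2]]
hub dot pred [257.53992433 193.16584176]
[(np.float64(258.25), np.float64(194.75), np.float32(6.2)), (np.float64(251.75), np.float64(229.25), np.float32(4.0)), (np.float64(267.75), np.float64(185.25), np.float32(10.95)), (np.float64(269.75), np.float64(175.25), np.float32(9.85))]
153  152 152 156 150 151 148 150 149 147 199 204 206 198 203 126  85  41  42  43  60  88  79  76
157  150 148 147 149 151 153 154 105 121 199 207 203 201 202 107  86  35  39  39  59  89  78  81
161  155 155 145 132 108  92  85  99 149 200 208 206 200 200 124  84  35  53  47  51  88  89  82
165   90 114 131 145 150 150 151 162 192 200 212 206 203 201  95 123  45  52  48  44  86  81  81
169  152 153 153 151 154 151 152 118 120 118 119 119 
[... 798 characters left out ...]
4  38  54  50  87  86
205  140 139 140 138 138 137 140 202 199 200 201 202 201 202 201 201 201  80  76  50  47  81  88
209  142 139 138 140 141 143 144 202 199 200 201 203 200 200 202 198 201  95  95  54  49  73  88
213  143 145 143 144 144 144 144 180 200 203 201 199 185 180 167 131 113  88  92  96  52  76  87
217  143 142 138 136 135 132 132  95  87  92  92  93  94  92  93  95  90  90  92  94  83  71  69
221  134 132 135 133 133 136 136  99  96  95  95  93  97  92  95  92  92  94  92  92  92  73  58
225  137 136 135 135 135 136 139 109  95  91 155  85  93  91  95  94  92  92  92  92  90  91  62
229  140 141 143 142 146 148 146 132  96 166 188 128  92  91  93  92  91  92  90  92  91  91  91
```

Call:
play_rows([
  [[0,0,0.1],[0,0,-0.0055],65],
  [[0,0,0.2],[0,0,-0.0055],65],
  [[0,0,0.3],[0,0,-0.0055],65],
  [[0,0,0.365],[0,0,-0.0055],65],
  [[0,0,0.365],[0,0,-0.0055],65],
])

```text
clock: 22.35
ee_pos: [549.2, 5.8, 223.1]
eef_rot: [0.009, 0.952, -0.064, 0.298]
wrist_force: [-1.5, 0.1, -0.3]
grip_width: 0.648
grasp_force: 0.0
```

Call:
play_rows([
  [[0,0,0],[0,0,0],20],
  [[0,0,0],[0,0,0],20],
  [[0,0,0],[0,0,0],20],
  [[0,0,0],[0,0,0],20],
], squeeze=40)

```text
clock: 22.85
ee_pos: [550.2, 5.5, 226.7]
eef_rot: [0.009, 0.951, -0.065, 0.302]
wrist_force: [-2.7, -0.6, 4.0]
grip_width: 0.379
grasp_force: 39.9
```

```bash
python3 ph.py; python3 hubgo.py 125 24
```

```text
phase 130.6 radius 2.1 height 27.0
tool z err -0.9999975361154837 x.X -0.5719054934637844
[ 0.16430359  0.84052402 -4.83831567] [-0.24783219 -0.38188968 -0.06860046]
24.0
shift [-0.0071, -0.0007, 0.01] turn [0.0001, -0.0003, 0.0003] mm 4 deg 0.2
[-0.13 -0.12  2.02  0.03  0.64  1.56]
```

Call:
play_rows([
  [[0,0,-0.03],[0,0,0],20],
  [[0,0,-0.07],[0,0,0],20],
  [[0,0,-0.11],[0,0,0],20],
  [[0,0,-0.15],[0,0,0],20],
  [[0,0,-0.22],[0,0,0],20],
])

```text
clock: 23.48
ee_pos: [509.9, 9.8, 278.3]
eef_rot: [0.009, 0.952, -0.065, 0.298]
wrist_force: [-0.1, -0.0, -2.7]
grip_width: 0.378
grasp_force: 39.9
```

```bash
python3 ph.py;  cat > tray.py <<'E'
from h import *
import sys
# crank pose in tray as at pick: hub TCP; tool x along tray x dir
t=np.radians(float(sys.argv[1])-90);Rm=Rt([np.cos(t),np.sin(t),0],[0,0,-1])
x,y=map(float,sys.argv[2].split(","))
for z in map(float,sys.argv[3:]): print(z);go([x,y,z],Rm)
print(r.state()["joints"].round(2))
E
python3 tray.py 76 436,211 230
```

```text
phase -56.5 radius 1.4 height 92.5
tool z err -0.9999891135971798 x.X -0.572281375487691
[-1.63144214  0.0814225   2.16941945] [-0.02684747 -0.821266   -0.01504891]
230.0
shift [-0.3712, -0.6299, -0.0449] turn [0.0674, -0.0811, -0.225] mm 220 deg 89.5
[-0.13 -0.23  1.96  0.03  0.81  1.56]
```

Call:
play_rows([
  [[-0.07,-0.12,-0.03],[0.0075,-0.009,-0.025],20],
  [[-0.14,-0.24,-0.04],[0.015,-0.018,-0.05],20],
  [[-0.21,-0.36,-0.04],[0.0225,-0.027,-0.075],20],
  [[-0.29,-0.49,-0.045],[0.03,-0.036,-0.1],20],
  [[-0.37,-0.62,-0.045],[0.0375,-0.045,-0.125],20],
])

```text
clock: 24.1
ee_pos: [436.9, 208.4, 231.1]
eef_rot: [0.005, 0.93, 0.339, 0.145]
wrist_force: [0.5, 0.7, -2.7]
grip_width: 0.376
grasp_force: 39.9
```

```bash
python3 tray.py 76 437.5,216 200
```

```text
200.0
shift [-0.0103, -0.0296, 0.1022] turn [0.0304, -0.0361, -0.0992] mm 32 deg 39.5
[ 0.3  -0.08  1.81  0.    1.11  1.17]
```

Call:
play_rows([
  [[-0.01,-0.03,0.05],[0.03,-0.036,-0.099],20],
  [[-0.01,-0.03,0.1],[0.03,-0.036,-0.099],20],
  [[-0.01,-0.03,0.1],[0.03,-0.036,-0.099],20],
  [[-0.01,-0.03,0.1],[0.03,-0.036,-0.099],20],
  [[-0.01,-0.03,0.1],[0.03,-0.036,-0.099],20],
])

```text
clock: 24.72
ee_pos: [439.6, 215.8, 200.4]
eef_rot: [0.001, 0.79, 0.613, 0.002]
wrist_force: [0.1, -0.5, -2.9]
grip_width: 0.382
grasp_force: 39.9
```

```bash
python3 tray.py 76 437.5,216 60 40 31;python3 - <<'E'
from h import *
d=get_image("wrist");c=cam(d);hsv=cv2.cvtColor(d["color"],cv2.COLOR_RGB2HSV);s,T=camfull()
m=((hsv[...,0]<6)|(hsv[...,0]>174))&(hsv[...,1]>170)&(hsv[...,2]>60)
n,l,st,ce=cv2.connectedComponentsWithStats(m.astype(np.uint8))
print([(st[i].tolist(),ce[i]) for i in range(1,n) if st[i][4]>40])
print(proj(c,[T[:3,3]+T[:3,:3]@v for v in ([80,0,27-106],[0,0,27-60],[78,0,27-106],[80,0,24-106])]))
E
```

```text
60.0
shift [-0.002, -0.0088, 0.4678] turn [0.0006, -0.0003, -0.0011] mm 140 deg 0.5
40.0
shift [-0.0021, -0.0091, 0.5345] turn [0.0006, -0.0003, -0.0011] mm 160 deg 0.5
31.0
shift [-0.0021, -0.0092, 0.5645] turn [0.0006, -0.0003, -0.0011] mm 169 deg 0.5
[ 0.31  0.13  1.63 -0.    1.38  0.57]
[([220, 68, 57, 61, 2613], array([247.92575584,  97.86299273]))]
[[253.41728135  92.19609875]
 [254.54538446 235.50616127]
 [253.43079864  97.39617076]
 [253.33821509  91.65187987]]
```

Call:
play_rows([
  [[0,-0.005,0.15],[0,0,0],20],
  [[0,-0.008,0.3],[0,0,0],20],
  [[0,-0.008,0.42],[0,0,0],20],
  [[0,-0.008,0.52],[0,0,0],20],
  [[0,-0.008,0.52],[0,0,0],20],
])

```text
clock: 25.4
ee_pos: [434.4, 215.1, 43.3]
eef_rot: [0.0, 0.79, 0.613, -0.0]
wrist_force: [-0.1, -1.0, -3.3]
grip_width: 0.384
grasp_force: 39.9
```

Call:
play_rows([
  [[0,0,0.01],[0,0,0],20],
  [[0,0,0.02],[0,0,0],20],
  [[0,0,0.025],[0,0,0],20],
  [[0,0,0.03],[0,0,0],20],
  [[0,0,0.03],[0,0,0],20],
])

```text
clock: 26.02
ee_pos: [437.4, 216.2, 35.6]
eef_rot: [0.001, 0.79, 0.613, 0.002]
wrist_force: [0.0, -0.0, -3.2]
grip_width: 0.382
grasp_force: 39.9
```

Call:
play_rows([
  [[0,0,0.005],[0,0,0],20],
  [[0,0,0.009],[0,0,0],20],
  [[0,0,0.012],[0,0,0],20],
  [[0,0,0.012],[0,0,0],20],
])

```text
clock: 26.52
ee_pos: [437.4, 216.1, 31.9]
eef_rot: [0.001, 0.79, 0.613, 0.002]
wrist_force: [-0.3, -0.5, -1.5]
grip_width: 0.38
grasp_force: 39.9
```

Call:
play_rows([
  [[0,0,0.003],[0,0,0],20],
  [[0,0,0.005],[0,0,0],20],
  [[0,0,0.005],[0,0,0],20],
])

```text
clock: 26.9
ee_pos: [437.7, 216.0, 31.1]
eef_rot: [0.001, 0.79, 0.613, 0.002]
wrist_force: [-1.6, -1.9, 5.8]
grip_width: 0.386
grasp_force: 39.9
```

Call:
play_rows([
  [[0,0,0.003],[0,0,0],20],
  [[0,0,0.003],[0,0,0],20],
])

```text
clock: 27.15
ee_pos: [437.8, 216.0, 30.9]
eef_rot: [0.001, 0.79, 0.613, 0.002]
wrist_force: [-2.4, -3.4, 10.7]
grip_width: 0.383
grasp_force: 39.9
```

Call:
play_rows([
  [[0,0,0],[0,0,0],45],
  [[0,0,0],[0,0,0],65],
  [[0,0,0],[0,0,0],65],
  [[0,0,0],[0,0,0],65],
  [[0,0,-0.1],[0,0,0],65],
])

```text
clock: 27.78
ee_pos: [435.1, 215.5, 57.9]
eef_rot: [-0.0, 0.79, 0.613, -0.001]
wrist_force: [0.6, 0.5, 1.8]
grip_width: 0.649
grasp_force: 0.0
```

Call:
play_rows([
  [[0,0,-0.2],[0,0,0],65],
  [[0,0,-0.4],[0,0,0],65],
  [[0,0,-0.5],[0,0,0],65],
  [[0,0,-0.5],[0,0,0],65],
])

```text
clock: 28.28
ee_pos: [438.2, 216.6, 211.8]
eef_rot: [0.002, 0.79, 0.613, 0.005]
wrist_force: [0.0, -0.1, 0.0]
grip_width: 0.65
grasp_force: 0.0
```

```bash
python3 - <<'E'
from h import *
import pickle
a,b=pickle.load(open("c.pkl","rb"))
d=get_image("wrist");A=get_image("scene");B=get_image("top")
pickle.dump((A,B),open("m3.pkl","wb"))
def red(d,box=None):
    hsv=cv2.cvtColor(d["color"],cv2.COLOR_RGB2HSV)
    m=((hsv[...,0]<6)|(hsv[...,0]>174))&(hsv[...,1]>170)&(hsv[...,2]>60)
    n,l,st,ce=cv2.connectedComponentsWithStats(m.astype(np.uint8))
    return [(st[i].tolist(),ce[i].round(1)) for i in range(1,n) if st[i][4]>20]
for k in(d,A,B): print(red(k))
h=np.array([437,214.,4]);x=np.array([np.cos(np.radians(76)),np.sin(np.radians(76)),0])
for k in (d,A,B): print(proj(cam(k),[h+80*x+[0,0,18],h+80*x+[0,0,106],h+[0,0,60]]).round(1).tolist())
# mould sub-pixel: compare mould outlines between m2 and now in top
E
```

```text
[([240, 99, 24, 25, 466], array([252. , 110.8]))]
[([295, 160, 7, 23, 127], array([297.5, 170.1]))]
[]
[[254.0, 110.5], [254.0, 108.7], [254.6, 180.5]]
[[298.2, 182.1], [299.6, 162.5], [277.6, 184.4]]
[[201.8, 204.0], [197.2, 200.4], [222.1, 207.4]]
```

```bash
cat > edge.py <<'E'
from h import *
import pickle
from scipy.ndimage import map_coordinates,gaussian_filter
np.set_printoptions(precision=3,suppress=True)
a,b=pickle.load(open("c.pkl","rb"))
p0=[644.52,-132.09,-.1,57.15,69.99,63.1]
def corners(p,phi):
    Rz=R.from_euler("z",p[2]).as_matrix();Ry=R.from_euler("y",phi).as_matrix()
    return [np.array([p[0],p[1],0])+Rz@(np.array([0,0,135])+Ry@np.array([sx*p[3],sy*p[4],-p[5]])) for sx,sy in[(1,1),(1,-1),(-1,-1),(-1,1)]]
def obs(c,img,p,phi):
    g=gaussian_filter(cv2.cvtColor(img,cv2.COLOR_RGB2GRAY).astype(float),.6)
    C=corners(p,phi);out=[];cen=proj(c,np.mean(C,0))[0]
    for i in range(4):
        for f in np.linspace(.12,.88,20):
            P=C[i]*(1-f)+C[(i+1)%4]*f;u=proj(c,P)[0];e=proj(c,C[(i+1)%4])[0]-proj(c,C[i])[0];n=np.array([e[1],-e[0]])/np.linalg.norm(e)
            if n@(u-cen)<0:n=-n
            t=np.arange(-3.5,3.6,.1);q=u+t[:,None]*n;v=map_coordinates(g,[q[:,1],q[:,0]],order=1);gr=np.gradient(v,.1)
            k=np.argmin(gr)   # bright inside -> dark outside
            if gr[k]<-12 and 3<k<len(t)-4: out.append((i,f,q[k],n))
    return out
sets=[]
for fn,ph in(("m1.pkl",2.85),("m2.pkl",3.12),("m3.pkl",3.14)):
    A,B=pickle.load(open(fn,"rb"));sets.append([(a,A["color"]),(b,B["color"])])
x=np.array(p0+[2.85,3.12,3.14])
for it in range(3):
    O=[[(c,obs(c,im,x[:6],x[6+j])) for c,im in S] for j,S in enumerate(sets)]
    def f(x):
        e=[]
        for j,S in enumerate(O):
            C=corners(x[:6],x[6+j])
            for c,L in S:
                if not L:continue
                U=proj(c,[C[i]*(1-t)+C[(i+1)%4]*t for i,t,_,_ in L])
                e+=[n@(u-q) for u,(i,t,q,n) in zip(U,L)]
        return np.r_[np.array(e)/.3,(x[0]-644.5)/4,(x[1]+132)/4,(x[5]-63)/4,(x[7]-x[6]-.2749)/.004]
    s=least_squares(f,x,loss="soft_l1");x=s.x
print(x,[[len(L) for _,L in S] for S in O],s.cost,len(s.fun));print("sd",np.sqrt(np.diag(np.linalg.inv(s.jac.T@s.jac)))[6:])
E
python3 edge.py
```

```text
[ 642.859 -131.608   -0.104   56.538   71.531   66.71     2.878    3.141
    3.148] [[68, 80], [75, 75], [80, 80]] 268.7678721180694 462
sd [0.003 0.003 0.003]
```

The refit puts the mould at 3.148 rad, which is mouth straight down. The crank lies flat in the tray and the gripper is clear.

```bash
python3 -c "
from cell import r;print(r.sign_off())"
```

```text
the job is handed in; nothing more can be done
None
```

The job is handed in at about 28 s on the robot's clock: the mould is wound to 3.15 rad by my image fit (mouth straight down), and the crank is back flat in the green tray, red grip up.

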